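# Vent the vacuum chamber, load the incubator tray and start it

## Task

The sample canisters in the vacuum chamber are ready for the incubator: open the red vent tap all the way before you lift the clear lid off, and stand the lid upright on the bench, clear of the chamber and out of the way. Stand every canister upright in its own pocket of the blue tray, then slide the tray fully home into the incubator's bay and last of all press the incubator's sprung knob down and turn it clockwise to the green dot, letting it spring back up there. Leave the petri dish, the red-capped bottle and the timer where they are.

Things in the scene. Friction and masses are not known exactly. Their poses are not given: they have to be found in the camera images.
- chamber_base: fixed square aluminium base plate of the vacuum chamber, 170 x 170 mm; origin at the centre of its underside on the bench, z up. Its floor is 12 mm above the origin; a lip round the edge rises to 20 mm and encloses 158 x 158 mm
- lid: loose clear square lid (0.45 kg), 150 x 150 mm, 85 mm high to the top of its roof, walls 4 mm, open below; origin at the centre of its lower rim, z up. It starts seated inside the base's lip, over the canisters. On top: a carrying handle at the centre, the red vent tap near its +x +y corner. Counts as sealed until the tap is open: not to be raised before
- lid_handle (a point): centre of the lid's black carrying handle: a straight bar 14 mm wide (lid x), 70 mm long (lid y), 14 mm high, 110 mm above the lid's origin; it stands on two posts of 12 mm diameter, 26 mm either side of the centre, with 18 mm free height under the bar
- tap (a joint): angle of the vent tap (rad): 0 shut, 1.4 its end stop, fully open; grows as the tap turns clockwise seen from above. Light friction (0.03 Nm), stays where it is left
- tap_grip (a point): centre of the tap's red bar grip, 45 mm from the lid's centre in lid x and in lid y, 106 mm above the lid's origin; bar 10 mm wide (point x), 38 mm long (point y), 20 mm high. The point turns with the tap; shut, the bar lies along lid y
- canister_1: black screw-top canister, upright, 60 mm high; lower 40 mm of diameter 34, upper 20 mm (cap) of diameter 38; about 0.07 kg; origin at the centre of its underside, z up. 2 to 4 canisters are present, standing on the chamber base's floor under the lid in a square of about 72 mm pitch; absent ones read None
- canister_2: another canister, same kind, may be absent
- canister_3: another canister, same kind, may be absent
- canister_4: another canister, same kind, may be absent
- tray: loose blue carrier tray (0.3 to 0.45 kg), 140 x 140 x 28 mm, with four square pockets 46 mm wide, open above, centres 34 mm from the tray's centre in tray x and y, their floor 6 mm up; walls 13 mm at the rim, 22 mm between. Origin: centre of its underside, z up. A flat neck (30 mm wide, 6 mm high) to tray +y carries the handle lug. It slides on the bench: no need to lift it
- tray_handle (a point): grip point on the tray's handle lug, 125 mm from the tray's centre in tray +y, 35 mm above the bench; the lug is 14 mm wide (tray x), 28 mm long (tray y), top 50 mm above the bench
- incubator: fixed white bench incubator, 180 mm wide (its x), 155 mm behind the origin (-y) to 77 mm in front (+y), roof top 92 mm up. Its bay opens to +y, with no floor of its own: the tray slides on the bench under the roof (78 mm free) between walls 150 mm apart, flared guides at the mouth, up to the back wall. The tray enters handle last, its axes parallel to these
- bay_home (a point): the point on the bench where the tray's origin lies when the tray is fully home against the back wall; axes as the incubator: +y points out of the mouth, which is 75 mm from here
- knob_press (a joint): how far the incubator's knob is pressed down (m): 0 up, 0.008 fully down; spring 2.8 N at the top to 8.4 N fully down. Unless it is pressed more than 0.0055 a hidden key blocks it after about 0.1 rad (not to be forced); let go between the two settings it stays about 0.005 down
- knob (a joint): angle of the incubator's knob (rad): 0 off (white pointer at the black dot), 1.2 on, its end stop (pointer at the green dot); grows clockwise seen from above; light friction
- knob_grip (a point): centre of the knob's bar grip on the incubator's roof, 127 mm above the bench when up; bar 12 mm wide (point x), 42 mm long (point y), 20 mm high, on a skirt of 46 mm diameter whose top is 10 mm below this point. The point turns and sinks with the knob; at on, its axes are parallel to the incubator's
- petri: petri dish with pink contents, 91 mm across, 15 mm high, a bystander to be left alone
- reagent: white bottle with red cap, 46 mm across, 106 mm high, a bystander to be left alone
- timer: white bench timer with three keys, 59 x 72 x 20 mm, a bystander to be left alone

How it is judged:
By the outcome, as a careful person would: the job done as asked, in the order asked, and still so for the second after the job is handed in, with the robot touching nothing.
Of canister_1, canister_2, canister_3, canister_4 only 2 to 4 are there at a start; the rules pass over those that are not, and their reading is None.
At some moment in a run one of tray, lid may be knocked a few centimetres aside while the robot is not near it.
It also fails if it takes over 210 s, if anything falls off the work surface, if the arm or the gripper's body presses on something with over 40 N, if the wrist force passes 120 N, or if a joint passes its speed limit or range.

## Robot

A 6-joint arm with a two-finger parallel gripper is mounted at the origin on a cart in front of the work surface, level with it; the furniture and walls round the work are solid. World frame = base frame: x ahead of the robot, y to its left, z up, the work surface at z = 0. Lengths are in m, angles in rad, forces in N, time in s.
With the tool pointing down it reaches from about 0.35 to 0.775 m from the base axis. Payload 7.3 kg.
Tool frame: the origin (TCP) lies on the centre line of the jaws, within the pads' length; the fingertips stand 14 mm ahead of it and the grasp point (between the pads) lies 5 mm behind it (tips_ahead is the distance from the TCP to the fingertips, in m); z points along the fingers, y is the line along which they close (so a half turn about z gives the same grasp; the last joint's range is limited). The gripper opens to 92 mm and grips with 3 to 60 N. Pads are 19 mm wide; open, the fingers measure 130 mm over their backs; the gripper's body (75 mm by 190 mm) begins 47 mm behind the grasp point.
Start: joints at [-1.306, 0.342, 1.524, -0, 1.275, -0.146], TCP at [0.21, -0.481, 0.241] pointing down, gripper open.
Joint ranges: [-2.53, 2.53], [-0.77, 2.02], [0.04, 2.7], [-1, 4.14], [0.28, 2.66], [-3.11, 3.11]. Speed limits (rad/s): [2.57, 2.57, 3.14, 3.14, 3.14, 3.14].

## Interface

Orientations are given as a unit quaternion [w, x, y, z].
In Python, from station import * gives the robot as it stands.
- The arm moves only by the tool arm_command, never from a script. Its arguments are lists of equal length, an entry for each row: "slide": the shift along the tool's x, y, z in m, a list of three; "dr": the turn, a rotation vector about the tool's x, y, z in rad, a list of three; "grip": the gripper's target within -1 to 1 (fully open at 1, half-way at 0, shut at -1). A call has 1 to 20 rows; each row shifts and turns the commanded pose from where the row before left it, along the tool's axes as they then stand; what a row does not reach is not made up. A row lasts 1/8 s, in which the tool goes at most 62.5 mm and 10.7 degrees, less where a joint would pass 70% of its speed; a pose out of reach is approached as far as the arm can. A call is refused whole if a number of a shift passes 0.0625 or a number of a turn 0.188, either way. A call with a gripper value outside its range is refused whole. The fingers move at their own pace and stop on an object; the grip force is fixed at half the most. Time passes only in rows, so rows that do not move let the fingers close. It gives the time, the measured TCP pose, the force, the opening and the grip force at its end, in the units of the state.
- state(): the state, without advancing time (a new reading comes with each control period).
- snapshot(name): name is "scene" or "top"; returns (picture, depth): 480x640x3 uint8, blue, green, red; 480x640 float32, m along the optical axis (not along the pixel's ray), 0 where there is no reading.
- calibration(name): a dict with "fovy" (degrees; the focal length in pixels is half the picture's height over the tangent of half this angle, whatever the lens; pixels are square), "cx", "cy" (the principal point, pixels), "origin" and "orientation" of the camera in the world. Camera axes: x right, y down, z forward; pixel columns grow to the right and rows downward; lengths in m; the calibration is good to about 2 mm. A picture is of the moment at which its call begins. calibration takes no time and is no camera call.
- finish_job(): hands the job in; it is judged then, once.
The state is a dict: "clock": time; "joint_pos": joint angles; "dq": joint speeds; "tau": joint torques, N m; "ee_pos": TCP position; "ee_rot": TCP orientation; "wrist_force": force on the tool from outside, world axes, zero at the start; "moment": the same for the moment, N m; "grip_width": opening from 0.0 (shut) to 1.0 (fully open); "gripper_force": force on a finger pad.
Only numpy, scipy, OpenCV 4.12 (cv2) and the standard library are available. Lean on these libraries where they do the work, as an engineer would, in place of code of your own. Each camera call takes 0.05 s, during which the arm holds its last target. There are 200 camera calls.

## Working session

There is one attempt and no reset: what is moved stays moved. The work goes in short steps, Python scripts to look and compute and a tool call to move; the robot and the scene stay as the last step left them, time stands still between calls to the robot, and variables do not carry over. Pictures are saved under pics/ and viewed, at most 14 in all, crops included, and the job is handed in when it is done.

Besides the shell and the picture viewer there is one more tool, called after "Emit:" as name(argument=value, ...) on one line, values as JSON. arm_command: Moves the arm, as the interface text tells. Its arguments: {"type":"object","properties":{"slide":{"type":"array"},"dr":{"type":"array"},"grip":{"type":"array"}},"required":["slide","dr","grip"]}

```bash
ls; mkdir -p pics
python3 - <<'E'
from station import *
import cv2
for n in("scene","top"):
    p,d=snapshot(n); cv2.imwrite(f"pics/{n}0.png",p); print(n,calibration(n),(d>0).mean())
print(state())
E
```

```text
pics
scene {'fovy': 51.135312588468146, 'cx': 317.7707552328027, 'cy': 238.75128548738098, 'origin': array([-0.5684696 , -0.61134831,  0.92937989]), 'orientation': array([-0.4093257 ,  0.76737597, -0.4292013 ,  0.24366543])} 0.9959375
top {'fovy': 42.76403176587917, 'cx': 322.14462510649713, 'cy': 253.00303880360883, 'origin': array([0.24780059, 0.00937662, 1.67152325]), 'orientation': array([ 0.06014745, -0.69539841,  0.71316344, -0.06481704])} 0.9959830729166667
{'clock': 0.1, 'joint_pos': array([-1.30600414e+00,  3.42674091e-01,  1.52491014e+00, -1.53973810e-05,
        1.27542026e+00, -1.46021926e-01]), 'dq': array([-0.00126681, -0.00225975, -0.00237612, -0.0016315 , -0.00157348,
       -0.0018177 ]), 'tau': array([ 1.43071928e-03, -4.32004452e+01, -2.44694549e+01,  7.18608429e-02,
        5.26282412e-02, -4.81421068e-05]), 'ee_pos': array([ 0.20957611, -0.48097834,  0.24010749]), 'ee_rot': array([-7.04236742e-04,  9.78977338e-01,  2.03967823e-01, -4.92471222e-05]), 'wrist_force': array([-0.74621793, -0.4478452 , -0.64057835]), 'moment': array([-0.01104743,  0.00719411, -0.00314724]), 'gripper_force': 0.0, 'grip_width': 0.997628134077435}
```

View pics/top0.png

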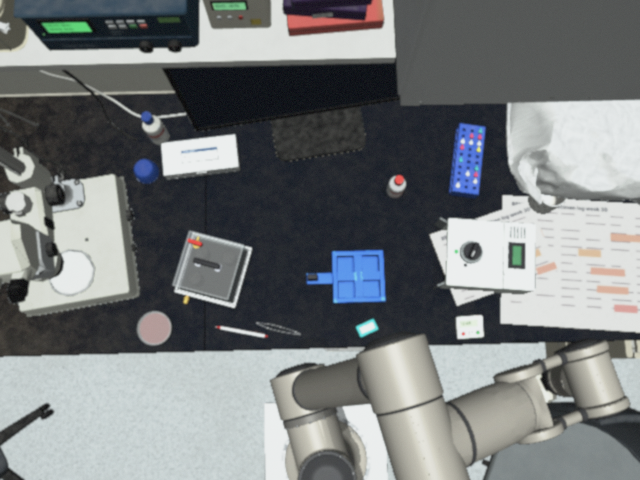

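View pics/scene0.png

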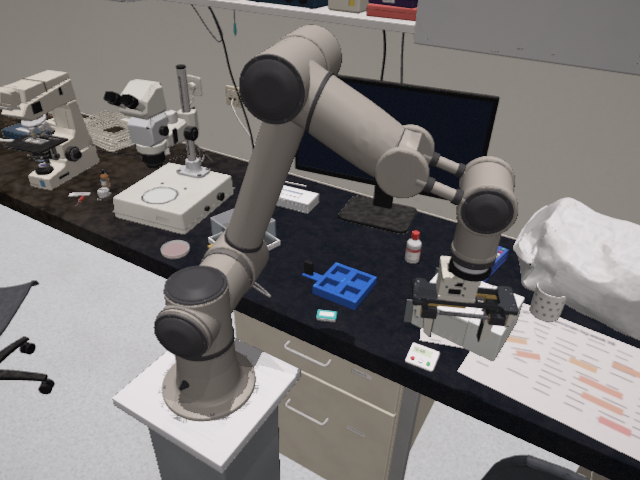

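```bash
cat > h.py <<'E'
import numpy as np, cv2
from station import *
from scipy.spatial.transform import Rotation as R
def q2R(q): return R.from_quat(np.r_[q[1:],q[0]]).as_matrix()
def cam(n):
    c=calibration(n); return 240/np.tan(np.radians(c["fovy"]/2)),c["cx"],c["cy"],np.array(c["origin"]),q2R(c["orientation"])
def cloud(n,d):
    f,cx,cy,o,M=cam(n); v,u=np.mgrid[:480,:640]
    return np.dstack([(u-cx)/f*d,(v-cy)/f*d,d])@M.T+o
def ray(n,uv,z):
    f,cx,cy,o,M=cam(n); uv=np.atleast_2d(uv).astype(float)
    r=np.c_[(uv-[cx,cy])/f,np.ones(len(uv))]@M.T
    return o+r*((z-o[2])/r[:,2])[:,None]
def proj(n,P):
    f,cx,cy,o,M=cam(n); c=(np.atleast_2d(P)-o)@M; return c[:,:2]/c[:,2:]*f+[cx,cy]
def rect(n,mask,z):
    """min-area rectangle, in the world at height z, of the largest blob: centre, sizes, long-axis angle deg"""
    cs,_=cv2.findContours(mask.astype(np.uint8),cv2.RETR_EXTERNAL,cv2.CHAIN_APPROX_NONE)
    c=max(cs,key=len)[:,0]; w=ray(n,c,z)[:,:2]
    (x,y),(a,b),t=cv2.minAreaRect((w*1000).astype(np.float32))
    if a<b: a,b,t=b,a,t+90
    return np.round([x,y,a,b,t],1),len(c)
def box(n,roi,m):
    o=np.zeros((480,640),bool); a,b,c,d=roi; o[b:d,a:c]=m[b:d,a:c]; return o
E
python3 - <<'E'
from h import *
p,d=snapshot("top"); W=cloud("top",d); Z=W[...,2]
for nm,(u,v) in dict(bench=(300,220),lidroof=(220,285),handle=(207,265),tap=(195,242),lug=(313,279),inc=(460,275),knob=(471,252),trayrim=(380,260),petri=(154,328),base=(248,250)).items(): print(nm,np.round(W[v,u],3),p[v,u])
big=cv2.resize(p[210:320,160:560],None,fx=2,fy=2)
a=cv2.resize(p[215:345,130:270],None,fx=4,fy=4,interpolation=cv2.INTER_CUBIC)
b=cv2.resize(p[215:345,430:550],None,fx=4,fy=4,interpolation=cv2.INTER_CUBIC)[:, :240*2]
cv2.imwrite("pics/c1.png",np.hstack([a[:, :], b])[:, :]) 
c=np.hstack([p[220:350,130:260],p[220:350,430:545]]); c=cv2.resize(c,None,fx=3.2,fy=3.2,interpolation=cv2.INTER_CUBIC); print(c.shape); cv2.imwrite("pics/c1.png",c)
# blobs
lo=lambda a,b:(Z>a)&(Z<b)
print("roof",rect("top",box("top",(420,200,550,310),lo(.08,.105)),.092))
hsv=cv2.cvtColor(p,cv2.COLOR_BGR2HSV)
blue=(hsv[...,0]>100)&(hsv[...,0]<125)&(hsv[...,1]>120)&(hsv[...,2]>80)
print("tray",rect("top",cv2.morphologyEx(box("top",(325,235,400,315),blue).astype(np.uint8),cv2.MORPH_OPEN,np.ones((15,15))),.028))
print("tray all",rect("top",box("top",(290,235,400,315),blue),.028))
print("lug",rect("top",box("top",(295,255,332,300),lo(.035,.07)),.05))
print("handle",rect("top",box("top",(185,250,228,285),lo(.105,.14)),.117))
red=((hsv[...,0]<8)|(hsv[...,0]>172))&(hsv[...,1]>130)
print("tap",rect("top",box("top",(180,230,210,252),red),.116))
print("lidroof",rect("top",box("top",(160,220,265,320),lo(.075,.15)),.085), "base",rect("top",box("top",(160,220,265,320),lo(.012,.15)),.02))
print("knobz",rect("top",box("top",(440,230,500,280),lo(.125,.16)),.137),rect("top",box("top",(440,230,500,280),lo(.105,.16)),.117))
E
```

```text
bench [ 0.643  0.054 -0.006] [44 34 28]
lidroof [0.452 0.261 0.099] [120 121 118]
handle [0.501 0.29  0.124] [68 65 64]
tap [0.559 0.32  0.133] [ 76  84 229]
lug [0.469 0.021 0.04 ] [61 46 40]
inc [ 0.463 -0.362  0.093] [238 238 236]
knob [ 0.517 -0.385  0.129] [74 73 72]
trayrim [ 0.519 -0.163  0.022] [230 141  85]
petri [0.351 0.453 0.009] [152 155 178]
base [0.557 0.198 0.015] [180 181 176]
(416, 784, 3)
roof (array([ 515. , -446. ,  232.7,  181.4,   84.8]), 306)
tray (array([ 477.9, -100.7,  146.2,  144.8,   88.6]), 206)
tray all (array([476.5, -66.7, 214.2, 146.1,  90.1]), 279)
lug (array([473.3,  22.3,  24. ,  16.2,  88.8]), 26)
handle (array([505.5, 292.9,  70.5,  15.6,  72.6]), 59)
tap (array([563.1, 323.9,  36.4,   9.9,  70. ]), 29)
lidroof (array([505.4, 292.3, 154.9, 152.1,  73.8]), 219) base (array([496.4, 298.8, 193. , 181.9, 163.7]), 257)
knobz (array([ 520.5, -392.1,   43.7,   12.9,  153.6]), 36) (array([ 522. , -392.2,   50.8,   47.7,  165.2]), 64)
```

View pics/c1.png

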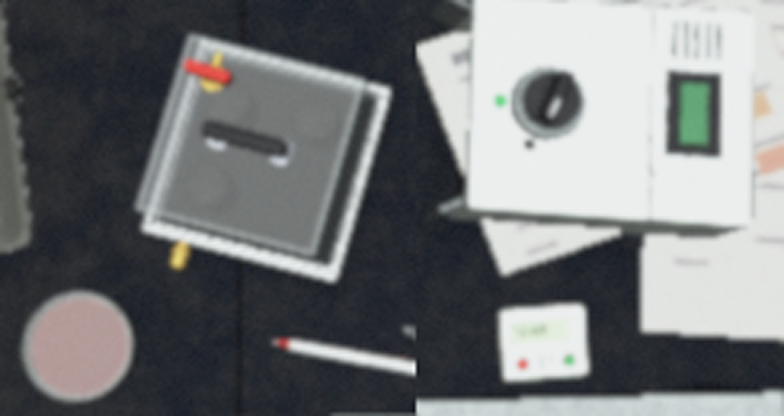

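```bash
cat >> h.py <<'E'
def go(x,y,zg,phi,pre=None):
    """mm, deg: slide in the present tool frame / in the frame after the turn, and turn (rad about tool z)"""
    s=state(); M=q2R(s["ee_rot"]); cur=np.degrees(np.arctan2(M[1,1],M[0,1]))
    d=np.array([x,y,zg-5])-s["ee_pos"]*1000
    t=-(phi-cur); t=(t+90)%180-90; q6=np.degrees(s["joint_pos"][5])
    q1=np.degrees(np.arctan2(y,x)); q6n=q1-(cur-t)
    Mn=M@R.from_euler("z",t,degrees=True).as_matrix()
    print("now",np.round(s["ee_pos"]*1000,1),"phi %.1f tilt %.2f"%(cur,np.degrees(np.arccos(-M[2,2]))),"t %.1f"%s["clock"])
    print("slide old",np.round(M.T@d,1),"slide after turn",np.round(Mn.T@d,1),"turn %.3f"%np.radians(t),"q6 then %.0f"%(q6n))
E
python3 - <<'E'
from h import *
go(560.6,321.4,170,-16.5)
E
```

```text
now [ 209.6 -481.1  240.2] phi -66.5 tilt 0.06 t 0.1
slide old [ 642.2 -595.5   76. ] slide after turn [869.  108.7  76. ] turn -0.872 q6 then 46
```

Emit:
arm_command(slide=[[0.01,-0.01,0],[0.02,-0.02,0],[0.035,-0.032,0],[0.035,-0.032,0],[0.035,-0.032,0],[0.035,-0.032,0],[0.035,-0.032,0],[0.035,-0.032,0],[0.035,-0.032,0],[0.035,-0.032,0],[0.035,-0.032,0],[0.035,-0.032,0],[0.035,-0.032,0],[0.035,-0.032,0],[0.035,-0.032,0],[0.035,-0.032,0],[0.035,-0.032,0],[0.035,-0.032,0],[0.034,-0.0335,0],[0.018,-0.02,0]], dr=[[0,0,0],[0,0,0],[0,0,0],[0,0,0],[0,0,0],[0,0,0],[0,0,0],[0,0,0],[0,0,0],[0,0,0],[0,0,0],[0,0,0],[0,0,0],[0,0,0],[0,0,0],[0,0,0],[0,0,0],[0,0,0],[0,0,0],[0,0,0]], grip=[1,1,1,1,1,1,1,1,1,1,1,1,1,1,1,1,1,1,1,1])

```text
clock: 2.65
ee_pos: [0.5598, 0.3235, 0.2401]
ee_rot: [-0.0, 0.979, 0.205, -0.0]
wrist_force: [-0.3, -0.5, -0.1]
grip_width: 0.997
gripper_force: 0.0
```

Emit:
arm_command(slide=[[0,0,0.015],[0,0,0.015],[0,0,0.015],[0,0,0.015],[0,0,0.016],[0,0,0]], dr=[[0,0,-0.174],[0,0,-0.174],[0,0,-0.174],[0,0,-0.175],[0,0,-0.175],[0,0,0]], grip=[-0.35,-0.35,-0.35,-0.35,-0.35,-0.35])

```text
clock: 3.4
ee_pos: [0.5589, 0.321, 0.1633]
ee_rot: [-0.0, 0.802, 0.598, -0.002]
wrist_force: [-0.5, -0.9, -0.0]
grip_width: 0.395
gripper_force: 0.0
```

Run:
```python
from h import *
go(560.6,321.4,121,-16.5); s=state(); print(s["grip_width"],s["wrist_force"])
p,d=snapshot("top"); cv2.imwrite("pics/t1.png",cv2.resize(p[200:340,130:560],None,fx=1.8,fy=1.8))
lo=lambda a,b:(cloud("top",d)[...,2]>a)&(cloud("top",d)[...,2]<b)
hsv=cv2.cvtColor(p,cv2.COLOR_BGR2HSV)
blue=(hsv[...,0]>100)&(hsv[...,0]<125)&(hsv[...,1]>120)&(hsv[...,2]>80)
print("tray",rect("top",cv2.morphologyEx(box("top",(325,235,400,315),blue).astype(np.uint8),cv2.MORPH_OPEN,np.ones((15,15))),.028))
print("knob sk",rect("top",box("top",(440,230,500,280),lo(.105,.16)),.117))
q,e=snapshot("scene"); hs=cv2.cvtColor(q,cv2.COLOR_BGR2HSV)
m=((hs[...,0]<8)|(hs[...,0]>172))&(hs[...,1]>130); 
n,l,st,c=cv2.connectedComponentsWithStats(m.astype(np.uint8)); print([(np.round(c[i]),st[i,4],np.round(ray("scene",c[i],.118)[0],3)) for i in range(1,n) if st[i,4]>8])
print(proj("scene",[[.5606,.3214,.118]]))
```

```text
now [558.9 321.  163.3] phi -16.6 tilt 0.20 t 3.4
slide old [ 1.   1.6 47.3] slide after turn [ 1.   1.6 47.3] turn -0.001 q6 then 46
0.3949290513629667 [-0.48377293 -0.87715752 -0.01808485]
tray (array([ 477.9, -100.7,  146.2,  144.8,   88.6]), 206)
knob sk (array([ 521.3, -393.4,   47.2,   46.3,  178.6]), 63)
[(array([391.,  12.]), np.int32(513), array([4.4  , 1.492, 0.118])), (array([ 81., 198.]), np.int32(17), array([0.297, 0.796, 0.118])), (array([245., 203.]), np.int32(53), array([0.565, 0.326, 0.118])), (array([415., 234.]), np.int32(72), array([ 0.69 , -0.224,  0.118])), (array([416., 251.]), np.int32(9), array([ 0.608, -0.259,  0.118]))]
[[244.99581841 203.66174943]]
```

Emit:
arm_command(slide=[[0.001,0.0016,0.01],[0,0,0.015],[0,0,0.012],[0,0,0.007],[0,0,0.003],[0,0,0],[0,0,0],[0,0,0],[0,0,0],[0,0,0]], dr=[[0,0,0],[0,0,0],[0,0,0],[0,0,0],[0,0,0],[0,0,0],[0,0,0],[0,0,0],[0,0,0],[0,0,0]], grip=[-0.35,-0.35,-0.35,-0.35,-0.35,-1,-1,-1,-1,-1])

```text
clock: 4.75
ee_pos: [0.5628, 0.3216, 0.1182]
ee_rot: [0.0, 0.801, 0.598, 0.001]
wrist_force: [1.1, -0.1, 2.4]
grip_width: 0.109
gripper_force: 29.9
```

Emit:
arm_command(slide=[[0,0,0],[0,0,0],[0,0,0],[0,0,0],[0,0,0],[0,0,0],[0,0,0],[0,0,0],[0,0,0],[0,0,0],[0,0,0],[0,0,0]], dr=[[0,0,0.14],[0,0,0.14],[0,0,0.14],[0,0,0.14],[0,0,0.14],[0,0,0.14],[0,0,0.14],[0,0,0.14],[0,0,0.14],[0,0,0.14],[0,0,0.04],[0,0,0]], grip=[-1,-1,-1,-1,-1,-1,-1,-1,-1,-1,-1,-1])

```text
clock: 6.25
ee_pos: [0.5624, 0.3215, 0.1182]
ee_rot: [-0.0, 0.997, -0.078, 0.0]
wrist_force: [0.1, -0.4, 3.8]
grip_width: 0.106
gripper_force: 30.0
```

Run:
```python
from h import *
s=state(); print(s["moment"],s["wrist_force"],s["gripper_force"],s["grip_width"])
go(503.5,290.7,160,-16.5)
```

```text
[-0.03183071 -0.02263443  0.20515391] [ 0.0619255  -0.40565094  3.83880893] 30.027812719345093 0.10593696678572462
now [562.4 321.5 118.2] phi -99.0 tilt 0.04 t 6.2
slide old [-53.4  39.6 -36.9] slide after turn [-46.3 -47.7 -36.9] turn -1.439 q6 then 47
```

Emit:
arm_command(slide=[[0,0,0],[0,0,0],[0,0,-0.01],[0,0,-0.015],[0,0,-0.015],[0,0,0],[0,0,0],[0,0,0],[0,0,0],[0,0,0],[0,0,0],[0,0,0],[0,0,0],[-0.015,-0.015,0],[-0.02,-0.02,0],[-0.0104,-0.0109,0],[0,0,0]], dr=[[0,0,0],[0,0,0],[0,0,0],[0,0,0],[0,0,0],[0,0,-0.18],[0,0,-0.18],[0,0,-0.18],[0,0,-0.18],[0,0,-0.18],[0,0,-0.18],[0,0,-0.18],[0,0,-0.179],[0,0,0],[0,0,0],[0,0,0],[0,0,0]], grip=[-0.3,-0.3,-0.3,-0.2,-0.2,-0.2,-0.2,-0.2,-0.2,-0.2,-0.2,-0.2,-0.2,-0.2,-0.2,-0.2,-0.2])

```text
clock: 8.38
ee_pos: [0.5052, 0.291, 0.1591]
ee_rot: [0.0, 0.802, 0.598, 0.001]
wrist_force: [-0.2, 0.5, -0.5]
grip_width: 0.404
gripper_force: 0.0
```

Run:
```python
from h import *
go(505.5,291,122,-16.5)
q,e=snapshot("scene"); p,d=snapshot("top")
a=cv2.resize(q[170:270,180:310],(520,400),interpolation=cv2.INTER_CUBIC); b=cv2.resize(p[225:320,155:265],(280,242))
o=np.zeros((400,800,3),np.uint8); o[:,:520]=a; o[:242,520:]=b; cv2.imwrite("pics/lid1.png",o)
```

```text
now [505.2 291.  159.1] phi -16.6 tilt 0.08 t 8.4
slide old [ 0.   0.2 42.1] slide after turn [ 0.   0.2 42.1] turn -0.001 q6 then 46
```

View pics/lid1.png

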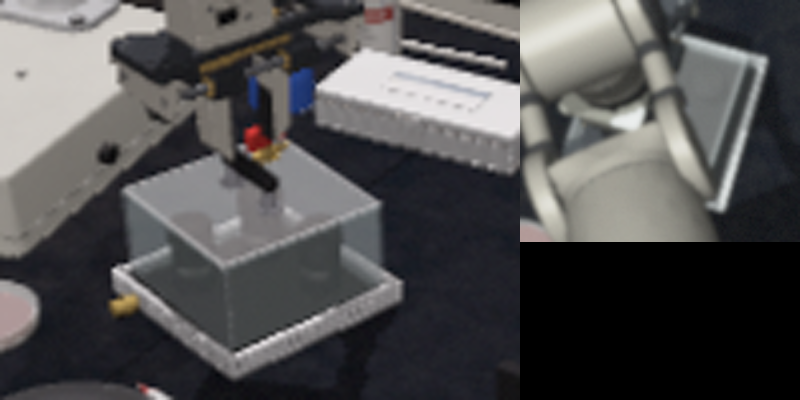

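Emit:
arm_command(slide=[[0,0,0.012],[0,0,0.015],[0,0,0.01],[0,0,0.005],[0,0,0],[0,0,0],[0,0,0],[0,0,0],[0,0,0]], dr=[[0,0,0],[0,0,0],[0,0,0],[0,0,0],[0,0,0],[0,0,0],[0,0,0],[0,0,0],[0,0,0]], grip=[-0.2,-0.2,-0.2,-0.2,-1,-1,-1,-1,-1])

```text
clock: 9.6
ee_pos: [0.5059, 0.2912, 0.1162]
ee_rot: [0.0, 0.802, 0.598, 0.001]
wrist_force: [1.5, 0.7, 2.6]
grip_width: 0.151
gripper_force: 29.8
```

Emit:
arm_command(slide=[[0,0,-0.004],[0,0,-0.008],[0,0,-0.01],[0,0,-0.012],[0,0,-0.015],[0,0,-0.015],[0,0,-0.015],[0,0,-0.015],[0,0,-0.01],[0,0,0]], dr=[[0,0,0],[0,0,0],[0,0,0],[0,0,0],[0,0,0],[0,0,0],[0,0,0],[0,0,0],[0,0,0],[0,0,0]], grip=[-1,-1,-1,-1,-1,-1,-1,-1,-1,-1])

```text
clock: 10.85
ee_pos: [0.5057, 0.2912, 0.2206]
ee_rot: [0.0, 0.802, 0.598, 0.001]
wrist_force: [0.7, 0.1, -4.7]
grip_width: 0.151
gripper_force: 29.8
```

Run:
```python
from h import *
s=state(); print(s["grip_width"],s["gripper_force"],s["wrist_force"])
go(650,55,214,0)
print("edge front/back", ray("top",[[300,350],[310,158],[275,160],[397,186],[409,186],[237,155],[260,322],[145,183]],0))
```

```text
0.15129856103275957 29.800347983837128 [ 0.68901256  0.10800083 -4.68173764]
now [505.7 291.2 220.6] phi -16.6 tilt 0.09 t 10.8
slide old [-185.3  205.6   11.7] slide after turn [-236.2  144.3   11.7] turn -0.289 q6 then 5
edge front/back [[ 0.28271     0.0608641   0.        ]
 [ 0.82228278  0.02198648  0.        ]
 [ 0.81873781  0.12170947  0.        ]
 [ 0.73366615 -0.22204546  0.        ]
 [ 0.73284036 -0.25598195  0.        ]
 [ 0.83622991  0.22976133  0.        ]
 [ 0.36055082  0.1679417   0.        ]
 [ 0.75976137  0.48945817  0.        ]]
```

Emit:
arm_command(slide=[[-0.0069,0.0093,0],[-0.0138,0.0186,0],[-0.0172,0.0233,0],[-0.0172,0.0233,0],[-0.0172,0.0233,0],[-0.0172,0.0233,0],[-0.0172,0.0233,0],[-0.0172,0.0233,0],[-0.0172,0.0233,0],[-0.0172,0.0233,0],[-0.0103,0.014,0],[-0.0034,0.0047,0],[0,0,0],[0,0,0],[0,0,0],[0,0,0]], dr=[[0,0,0],[0,0,0],[0,0,0],[0,0,0],[0,0,0],[0,0,0],[0,0,0],[0,0,0],[0,0,0],[0,0,0],[0,0,0],[0,0,0],[0,0,-0.08],[0,0,-0.11],[0,0,-0.1],[0,0,0]], grip=[-1,-1,-1,-1,-1,-1,-1,-1,-1,-1,-1,-1,-1,-1,-1,-1])

```text
clock: 12.85
ee_pos: [0.6792, 0.0606, 0.2196]
ee_rot: [-0.0, 0.707, 0.707, -0.0]
wrist_force: [0.1, 0.0, -4.5]
grip_width: 0.149
gripper_force: 29.8
```

Emit:
arm_command(slide=[[0,0,0.012],[0,0,0.02],[0,0,0.025],[0,0,0.025],[0,0,0.018],[0,0,0.008],[0,0,0.004],[0,0,0.003],[0,0,0]], dr=[[0,0,0],[0,0,0],[0,0,0],[0,0,0],[0,0,0],[0,0,0],[0,0,0],[0,0,0],[0,0,0]], grip=[-1,-1,-1,-1,-1,-1,-1,-1,-1])

```text
clock: 13.98
ee_pos: [0.6799, 0.0598, 0.1051]
ee_rot: [0.0, 0.707, 0.707, 0.0]
wrist_force: [-0.1, 0.2, -3.9]
grip_width: 0.155
gripper_force: 29.8
```

Emit:
arm_command(slide=[[0,0,0.001],[0,0,0.001],[0,0,0]], dr=[[0,0,0],[0,0,0],[0,0,0]], grip=[-1,-1,-1])

```text
clock: 14.35
ee_pos: [0.68, 0.0598, 0.1042]
ee_rot: [0.001, 0.707, 0.707, 0.001]
wrist_force: [-3.1, -0.3, 5.9]
grip_width: 0.147
gripper_force: 29.8
```

Emit:
arm_command(slide=[[0,0,0],[0,0,0],[0,0,0],[0,0,-0.008],[0,0,-0.02],[0,0,-0.03],[0,0,-0.03],[0,0,-0.02],[0,0,0]], dr=[[0,0,0],[0,0,0],[0,0,0],[0,0,0],[0,0,0],[0,0,0],[0,0,0],[0,0,0],[0,0,0]], grip=[-0.3,-0.3,-0.3,-0.3,-0.1,0.3,0.3,0.3,0.3])

```text
clock: 15.48
ee_pos: [0.6806, 0.0598, 0.2131]
ee_rot: [0.002, 0.707, 0.707, 0.002]
wrist_force: [0.3, 0.4, -0.1]
grip_width: 0.651
gripper_force: 0.0
```

Run:
```python
from h import *
p,d=snapshot("top"); q,e=snapshot("scene"); Z=cloud("top",d)[...,2]
o=np.zeros((520,800,3),np.uint8)
a=cv2.resize(q[140:330,150:450],(800,506),interpolation=cv2.INTER_CUBIC); o[:506]=a
cv2.imwrite("pics/s2.png",o[:506])
hsv=cv2.cvtColor(p,cv2.COLOR_BGR2HSV)
blue=(hsv[...,0]>100)&(hsv[...,0]<125)&(hsv[...,1]>120)&(hsv[...,2]>80)
print("tray",rect("top",cv2.morphologyEx(box("top",(325,235,400,315),blue).astype(np.uint8),cv2.MORPH_OPEN,np.ones((15,15))),.028))
# dark caps in the chamber
cv2.imwrite("pics/ch.png",cv2.resize(p[220:320,160:270],(660,600),interpolation=cv2.INTER_CUBIC))
g=cv2.cvtColor(p,cv2.COLOR_BGR2GRAY)
m=box("top",(165,225,260,315),(Z>.05)&(Z<.09))
n,l,st,c=cv2.connectedComponentsWithStats(m.astype(np.uint8))
print([(np.round(c[i],1),st[i,4],np.round(ray("top",c[i],.072)[0,:2]*1000,1)) for i in range(1,n) if st[i,4]>15])
```

```text
tray (array([ 477.8, -102.1,  144.8,  143.5,  178.6]), 205)
[(array([201.4, 252.3]), np.int32(178), array([543.4, 314.9])), (array([228.5, 257.5]), np.int32(170), array([527.6, 242.9])), (array([194.7, 278.2]), np.int32(177), array([474.6, 331.8]))]
```

View pics/s2.png

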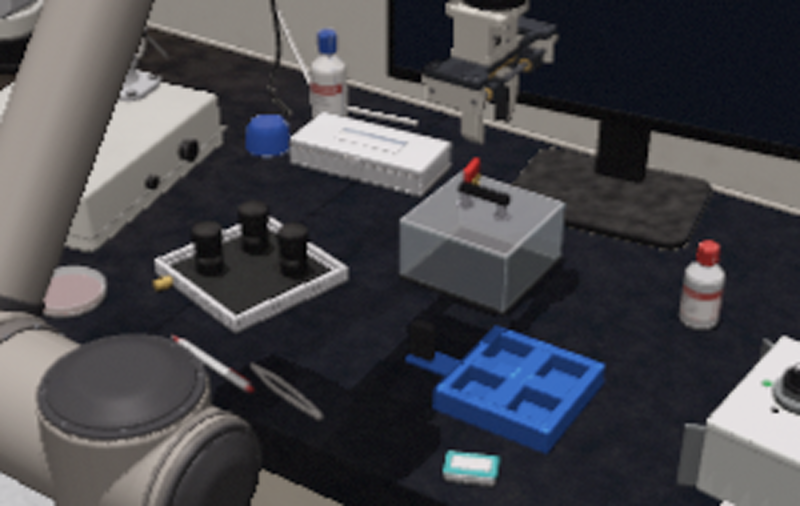

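View pics/ch.png

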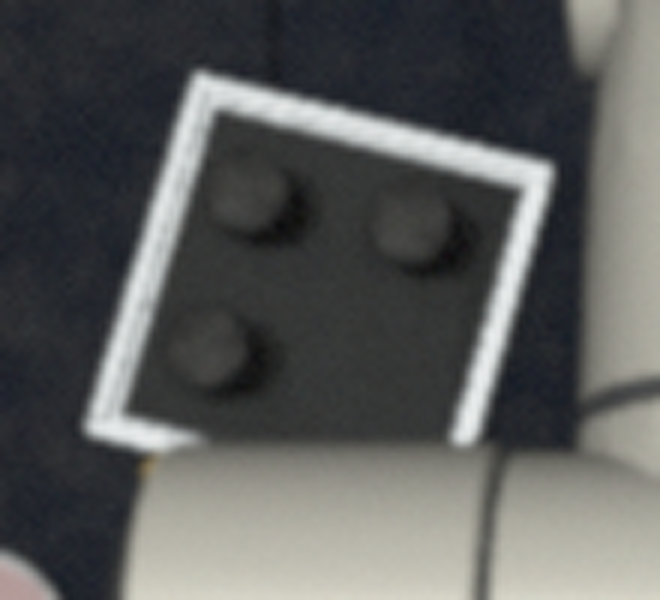

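Run:
```python
from h import *
p,d=snapshot("top"); hsv=cv2.cvtColor(p,cv2.COLOR_BGR2HSV)
print(hsv[262,340:380,2], hsv[262,345,:])
roi=hsv[245:308,328:392]; blue=(roi[...,0]>100)&(roi[...,0]<125)&(roi[...,1]>120)
t,_=cv2.threshold(roi[...,2][blue].reshape(-1,1).copy(),0,255,cv2.THRESH_OTSU)
top=np.zeros((480,640),np.uint8); top[245:308,328:392]=blue&(roi[...,2]>t)
cs,h=cv2.findContours(top,cv2.RETR_CCOMP,cv2.CHAIN_APPROX_NONE)
for c,hh in zip(cs,h[0]):
    if cv2.contourArea(c)>60:
        m=cv2.moments(c); uv=[m["m10"]/m["m00"],m["m01"]/m["m00"]]
        print(hh[3],cv2.contourArea(c),np.round(uv,1),np.round(ray("top",uv,.028)[0,:2]*1000,1), cv2.minAreaRect(c)[2])
go(529.5,243.5,190,-61.5)
```

```text
[228 228 228 227 229 229 229 228 229 230 230 227 217 206 217 232 235 235
 235 234 235 234 234 234 235 234 235 235 235 235 235 235 235 235 235 233
 227 198 169 198] [109 161 229]
-1 2388.0 [359.4 276.7] [ 474.1 -104.6] 88.36341857910156
now [679.2  59.8 209.5] phi 0.1 tilt 0.10 t 15.6
slide old [ 183.9 -149.4   24.8] slide after turn [ -43.8 -232.8   24.8] turn 1.074 q6 then 86
```

Emit:
arm_command(slide=[[0.0123,-0.01,0],[0.0245,-0.0199,0],[0.0306,-0.0249,0],[0.0306,-0.0249,0],[0.0306,-0.0249,0],[0.0306,-0.0249,0],[0.0184,-0.0149,0],[0.0061,-0.005,0],[0,0,0.01],[0,0,0.015],[0,0,0.015],[0,0,0.015],[0,0,0.01],[0,0,0],[0,0,0]], dr=[[0,0,0],[0,0,0],[0,0,0],[0,0,0],[0,0,0],[0,0,0],[0,0,0],[0,0,0],[0,0,0.179],[0,0,0.179],[0,0,0.179],[0,0,0.179],[0,0,0.179],[0,0,0.179],[0,0,0]], grip=[0.4,0.4,0.4,0.4,0.4,0.4,0.4,0.4,0.4,0.4,0.4,0.4,0.4,0.4,0.4])

```text
clock: 17.5
ee_pos: [0.5306, 0.2426, 0.1453]
ee_rot: [0.0, 0.969, 0.247, -0.0]
wrist_force: [-0.7, -0.7, -0.2]
grip_width: 0.7
gripper_force: 0.0
```

Run:
```python
from h import *
go(529.5,243.5,63,-61.5)
```

```text
now [530.6 242.6 145.3] phi -61.4 tilt 0.02 t 17.5
slide old [-0.5 -1.4 87.3] slide after turn [-0.5 -1.4 87.3] turn 0.001 q6 then 86
```

Descend, grip, lift.

Emit:
arm_command(slide=[[-0.0005,-0.0014,0.015],[0,0,0.02],[0,0,0.02],[0,0,0.018],[0,0,0.01],[0,0,0.004],[0,0,0],[0,0,0],[0,0,0],[0,0,0],[0,0,0]], dr=[[0,0,0],[0,0,0],[0,0,0],[0,0,0],[0,0,0],[0,0,0],[0,0,0],[0,0,0],[0,0,0],[0,0,0],[0,0,0]], grip=[0.4,0.4,0.4,0.4,0.4,0.4,-1,-1,-1,-1,-1])

```text
clock: 18.88
ee_pos: [0.5293, 0.2444, 0.0591]
ee_rot: [0.0, 0.969, 0.246, 0.0]
wrist_force: [-0.5, -0.4, 3.7]
grip_width: 0.41
gripper_force: 30.0
```

Emit:
arm_command(slide=[[0,0,-0.005],[0,0,-0.015],[0,0,-0.02],[0,0,-0.02],[0,0,-0.015],[0,0,-0.005],[0,0,0]], dr=[[0,0,0],[0,0,0],[0,0,0],[0,0,0],[0,0,0],[0,0,0],[0,0,0]], grip=[-1,-1,-1,-1,-1,-1,-1])

```text
clock: 19.75
ee_pos: [0.5289, 0.2443, 0.1388]
ee_rot: [0.0, 0.969, 0.246, 0.0]
wrist_force: [-0.1, -0.4, -1.0]
grip_width: 0.404
gripper_force: 30.0
```

Run:
```python
from h import *
go(513,-67,145,-45)
p,d=snapshot("top"); cv2.imwrite("pics/tr.png",cv2.resize(p[230:320,290:400],(660,540),interpolation=cv2.INTER_CUBIC))
```

```text
now [528.9 244.3 138.8] phi -61.5 tilt 0.01 t 19.8
slide old [-162.6  265.9   -1.2] slide after turn [-231.4  208.9   -1.2] turn -0.288 q6 then 38
```

View pics/tr.png

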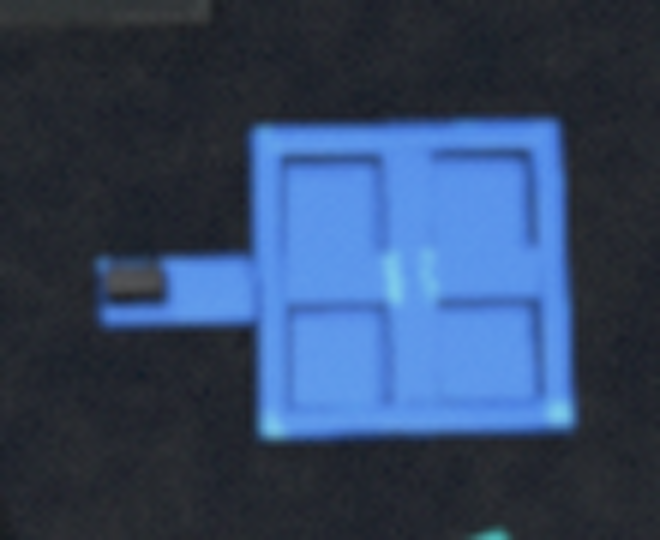

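Run:
```python
from h import *
P=(np.array([[250,125],[563,118],[577,430],[262,436]])+.5)/6-.5+[290,230]
W=ray("top",P,.028)[:,:2]*1000; print(np.round(W,1),W.mean(0))
for a,b in((1,0),(2,3)): print(np.degrees(np.arctan2(*(W[b]-W[a])[::-1])))
for a,b in((3,0),(2,1)): print(np.degrees(np.arctan2(*(W[b]-W[a])[::-1])))
L=(np.array([[135,283]])+.5)/6-.5+[290,230]; print(ray("top",L,.05)*1000)
```

```text
[[ 548.1  -30.3]
 [ 547.8 -172.7]
 [ 405.6 -172.8]
 [ 406.5  -31.7]] [ 477.0103677  -101.87105756]
89.88070170964812
89.64958989848542
0.556731741338613
0.05245771480299903
[[473.9278352   23.37562632  50.        ]]
```

Emit:
arm_command(slide=[[-0.0081,0.0133,0],[-0.0162,0.0266,0],[-0.0203,0.0332,0],[-0.0203,0.0332,0],[-0.0203,0.0332,0],[-0.0203,0.0332,0],[-0.0203,0.0332,0],[-0.0203,0.0332,0],[-0.0122,0.02,0],[-0.0041,0.0066,0],[0,0,0],[0,0,0],[0,0,0],[0,0,0]], dr=[[0,0,0],[0,0,0],[0,0,0],[0,0,0],[0,0,0],[0,0,0],[0,0,0],[0,0,0],[0,0,0],[0,0,0],[0,0,-0.09],[0,0,-0.1],[0,0,-0.098],[0,0,0]], grip=[-1,-1,-1,-1,-1,-1,-1,-1,-1,-1,-1,-1,-1,-1])

```text
clock: 21.55
ee_pos: [0.5128, -0.0662, 0.1384]
ee_rot: [-0.0, 0.924, 0.383, -0.0]
wrist_force: [0.3, 0.3, -1.3]
grip_width: 0.407
gripper_force: 30.0
```

Run:
```python
from h import *
go(513,-67,59,-45)
q,e=snapshot("scene"); cv2.imwrite("pics/pl1.png",cv2.resize(q[200:320,280:420],(700,600),interpolation=cv2.INTER_CUBIC))
```

```text
now [512.8 -66.2 138.4] phi -45.0 tilt 0.04 t 21.6
slide old [-0.4  0.8 84.4] slide after turn [-0.4  0.8 84.4] turn 0.000 q6 then 38
```

View pics/pl1.png

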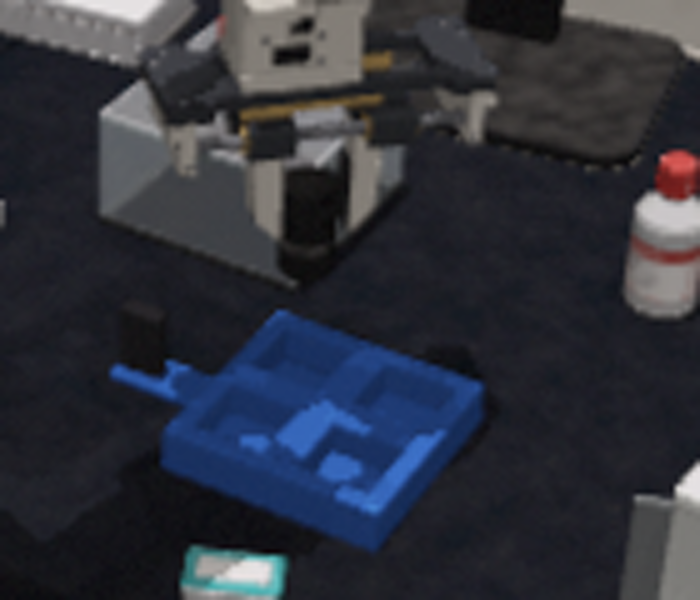

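Emit:
arm_command(slide=[[-0.0004,0.0008,0.015],[0,0,0.02],[0,0,0.02],[0,0,0.015],[0,0,0.008],[0,0,0.004],[0,0,0.002],[0,0,0]], dr=[[0,0,0],[0,0,0],[0,0,0],[0,0,0],[0,0,0],[0,0,0],[0,0,0],[0,0,0]], grip=[-1,-1,-1,-1,-1,-1,-1,-1])

```text
clock: 22.6
ee_pos: [0.5137, -0.0676, 0.055]
ee_rot: [0.0, 0.924, 0.383, 0.0]
wrist_force: [1.0, -0.5, -0.5]
grip_width: 0.409
gripper_force: 30.0
```

Emit:
arm_command(slide=[[0,0,0.0015],[0,0,0],[0,0,0],[0,0,0],[0,0,0],[0,0,-0.01],[0,0,-0.02],[0,0,-0.03],[0,0,-0.03],[0,0,-0.01],[0,0,0]], dr=[[0,0,0],[0,0,0],[0,0,0],[0,0,0],[0,0,0],[0,0,0],[0,0,0],[0,0,0],[0,0,0],[0,0,0],[0,0,0]], grip=[-1,-1,0.3,0.3,0.3,0.35,0.4,0.4,0.4,0.4,0.4])

```text
clock: 23.98
ee_pos: [0.5135, -0.0675, 0.1536]
ee_rot: [0.0, 0.924, 0.383, 0.0]
wrist_force: [-0.2, 0.4, -0.0]
grip_width: 0.705
gripper_force: 0.0
```

Run:
```python
from h import *
go(545.5,316,64,-61.5)
```

```text
now [513.5 -67.5 153.6] phi -45.0 tilt 0.07 t 24.0
slide old [ 293.9 -248.6   94.5] slide after turn [ 211.  -321.9   94.5] turn 0.288 q6 then 92
```

Emit:
arm_command(slide=[[0.0118,-0.0099,0],[0.0235,-0.0199,0],[0.0294,-0.0249,0],[0.0294,-0.0249,0],[0.0294,-0.0249,0],[0.0294,-0.0249,0],[0.0294,-0.0249,0],[0.0294,-0.0249,0],[0.0294,-0.0249,0],[0.0294,-0.0249,0],[0.0176,-0.0149,0],[0.0058,-0.0047,0],[0,0,0],[0,0,0],[0,0,0],[0,0,0]], dr=[[0,0,0],[0,0,0],[0,0,0],[0,0,0],[0,0,0],[0,0,0],[0,0,0],[0,0,0],[0,0,0],[0,0,0],[0,0,0],[0,0,0],[0,0,0.096],[0,0,0.096],[0,0,0.096],[0,0,0]], grip=[0.4,0.4,0.4,0.4,0.4,0.4,0.4,0.4,0.4,0.4,0.4,0.4,0.4,0.4,0.4,0.4])

```text
clock: 25.98
ee_pos: [0.5449, 0.3156, 0.1525]
ee_rot: [0.0, 0.969, 0.246, -0.001]
wrist_force: [0.4, 0.8, 0.1]
grip_width: 0.704
gripper_force: 0.0
```

Run:
```python
from h import *
go(545.5,316,64,-61.5)
```

```text
now [544.9 315.6 152.5] phi -61.5 tilt 0.09 t 26.0
slide old [ 0.9 -0.1 93.5] slide after turn [ 0.9 -0.1 93.5] turn 0.001 q6 then 92
```

Emit:
arm_command(slide=[[0.0009,0,0.0155],[0,0,0.025],[0,0,0.025],[0,0,0.016],[0,0,0.009],[0,0,0.003],[0,0,0],[0,0,0],[0,0,0],[0,0,0],[0,0,0]], dr=[[0,0,0],[0,0,0],[0,0,0],[0,0,0],[0,0,0],[0,0,0],[0,0,0],[0,0,0],[0,0,0],[0,0,0],[0,0,0]], grip=[0.4,0.4,0.4,0.4,0.4,0.4,-1,-1,-1,-1,-1])

```text
clock: 27.35
ee_pos: [0.5464, 0.3166, 0.0602]
ee_rot: [-0.0, 0.969, 0.246, 0.0]
wrist_force: [-0.0, -0.0, 3.2]
grip_width: 0.405
gripper_force: 30.0
```

Emit:
arm_command(slide=[[0,0,-0.005],[0,0,-0.015],[0,0,-0.02],[0,0,-0.02],[0,0,-0.015],[0,0,-0.005],[0,0,0]], dr=[[0,0,0],[0,0,0],[0,0,0],[0,0,0],[0,0,0],[0,0,0],[0,0,0]], grip=[-1,-1,-1,-1,-1,-1,-1])

```text
clock: 28.22
ee_pos: [0.5461, 0.3165, 0.1398]
ee_rot: [0.0, 0.969, 0.246, 0.0]
wrist_force: [0.3, 0.6, -1.1]
grip_width: 0.402
gripper_force: 30.0
```

Run:
```python
from h import *
go(445,-67,140,-45)
p,d=snapshot("top"); hsv=cv2.cvtColor(p,cv2.COLOR_BGR2HSV)
blue=(hsv[...,0]>100)&(hsv[...,0]<125)&(hsv[...,1]>120)&(hsv[...,2]>80)
print("tray",rect("top",cv2.morphologyEx(cv2.morphologyEx(box("top",(325,235,400,315),blue).astype(np.uint8),cv2.MORPH_CLOSE,np.ones((21,21))),cv2.MORPH_OPEN,np.ones((15,15))),.028))
```

```text
now [546.1 316.5 139.8] phi -61.5 tilt 0.01 t 28.2
slide old [-271.9  288.7    4.8] slide after turn [-342.7  199.7    4.8] turn -0.288 q6 then 36
tray (array([ 476.7, -100.3,  146.7,  146.2,   90.1]), 207)
```

Emit:
arm_command(slide=[[-0.0109,0.0116,0],[-0.0218,0.0231,0],[-0.0272,0.0289,0],[-0.0272,0.0289,0],[-0.0272,0.0289,0],[-0.0272,0.0289,0],[-0.0272,0.0289,0],[-0.0272,0.0289,0],[-0.0272,0.0289,0],[-0.0272,0.0289,0],[-0.0163,0.0173,0],[-0.0054,0.0056,0],[0,0,0],[0,0,0],[0,0,0],[0,0,0]], dr=[[0,0,0],[0,0,0],[0,0,0],[0,0,0],[0,0,0],[0,0,0],[0,0,0],[0,0,0],[0,0,0],[0,0,0],[0,0,0],[0,0,0],[0,0,-0.096],[0,0,-0.096],[0,0,-0.096],[0,0,0]], grip=[-1,-1,-1,-1,-1,-1,-1,-1,-1,-1,-1,-1,-1,-1,-1,-1])

```text
clock: 30.28
ee_pos: [0.4447, -0.0666, 0.1395]
ee_rot: [-0.0, 0.924, 0.383, -0.0]
wrist_force: [0.6, -0.4, -0.9]
grip_width: 0.404
gripper_force: 30.0
```

Run:
```python
from h import *
go(445,-67,60,-45)
```

```text
now [444.7 -66.6 139.5] phi -45.0 tilt 0.03 t 30.3
slide old [-0.   0.5 84.5] slide after turn [-0.   0.5 84.5] turn 0.000 q6 then 36
```

Emit:
arm_command(slide=[[0,0.0005,0.015],[0,0,0.02],[0,0,0.02],[0,0,0.015],[0,0,0.008],[0,0,0.004],[0,0,0.002],[0,0,0.0015],[0,0,0]], dr=[[0,0,0],[0,0,0],[0,0,0],[0,0,0],[0,0,0],[0,0,0],[0,0,0],[0,0,0],[0,0,0]], grip=[-1,-1,-1,-1,-1,-1,-1,-1,-1])

```text
clock: 31.4
ee_pos: [0.4455, -0.0675, 0.0544]
ee_rot: [0.0, 0.924, 0.383, 0.0]
wrist_force: [0.5, 0.1, 0.3]
grip_width: 0.406
gripper_force: 30.0
```

Emit:
arm_command(slide=[[0,0,0],[0,0,0],[0,0,0],[0,0,-0.01],[0,0,-0.02],[0,0,-0.03],[0,0,-0.03],[0,0,-0.01],[0,0,0]], dr=[[0,0,0],[0,0,0],[0,0,0],[0,0,0],[0,0,0],[0,0,0],[0,0,0],[0,0,0],[0,0,0]], grip=[0.3,0.3,0.3,0.35,0.4,0.4,0.4,0.4,0.4])

```text
clock: 32.52
ee_pos: [0.4455, -0.0675, 0.1545]
ee_rot: [0.0, 0.924, 0.383, 0.0]
wrist_force: [0.4, 0.8, -0.0]
grip_width: 0.702
gripper_force: 0.0
```

Run:
```python
from h import *
go(477,333.5,64,-61.5)
```

```text
now [445.5 -67.5 154.5] phi -45.0 tilt 0.07 t 32.5
slide old [ 305.9 -261.2   95.4] slide after turn [ 218.9 -337.4   95.4] turn 0.288 q6 then 96
```

Emit:
arm_command(slide=[[0.0122,-0.0104,0],[0.0245,-0.0209,0],[0.0306,-0.0261,0],[0.0306,-0.0261,0],[0.0306,-0.0261,0],[0.0306,-0.0261,0],[0.0306,-0.0261,0],[0.0306,-0.0261,0],[0.0306,-0.0261,0],[0.0306,-0.0261,0],[0.0184,-0.0157,0],[0.006,-0.0054,0],[0,0,0],[0,0,0],[0,0,0],[0,0,0]], dr=[[0,0,0],[0,0,0],[0,0,0],[0,0,0],[0,0,0],[0,0,0],[0,0,0],[0,0,0],[0,0,0],[0,0,0],[0,0,0],[0,0,0],[0,0,0.096],[0,0,0.096],[0,0,0.096],[0,0,0]], grip=[0.4,0.4,0.4,0.4,0.4,0.4,0.4,0.4,0.4,0.4,0.4,0.4,0.4,0.4,0.4,0.4])

```text
clock: 34.52
ee_pos: [0.4763, 0.333, 0.1535]
ee_rot: [0.0, 0.969, 0.246, -0.001]
wrist_force: [-0.4, -0.3, -0.1]
grip_width: 0.7
gripper_force: 0.0
```

Run:
```python
from h import *
go(477,333.5,64,-61.5)
```

```text
now [476.3 333.  153.5] phi -61.5 tilt 0.09 t 34.5
slide old [ 1.  -0.1 94.5] slide after turn [ 1.  -0.1 94.5] turn 0.001 q6 then 96
```

Emit:
arm_command(slide=[[0.001,0,0.0165],[0,0,0.025],[0,0,0.025],[0,0,0.016],[0,0,0.009],[0,0,0.003],[0,0,0],[0,0,0],[0,0,0],[0,0,0],[0,0,0]], dr=[[0,0,0],[0,0,0],[0,0,0],[0,0,0],[0,0,0],[0,0,0],[0,0,0],[0,0,0],[0,0,0],[0,0,0],[0,0,0]], grip=[0.4,0.4,0.4,0.4,0.4,0.4,-1,-1,-1,-1,-1])

```text
clock: 35.9
ee_pos: [0.478, 0.3342, 0.0602]
ee_rot: [-0.0, 0.969, 0.246, 0.0]
wrist_force: [0.3, -1.0, 2.8]
grip_width: 0.405
gripper_force: 30.0
```

Emit:
arm_command(slide=[[0,0,-0.005],[0,0,-0.015],[0,0,-0.02],[0,0,-0.02],[0,0,-0.015],[0,0,-0.005],[0,0,0]], dr=[[0,0,0],[0,0,0],[0,0,0],[0,0,0],[0,0,0],[0,0,0],[0,0,0]], grip=[-1,-1,-1,-1,-1,-1,-1])

```text
clock: 36.78
ee_pos: [0.4776, 0.334, 0.1398]
ee_rot: [0.0, 0.969, 0.246, 0.0]
wrist_force: [-0.2, 0.2, -0.5]
grip_width: 0.408
gripper_force: 30.0
```

Run:
```python
from h import *
go(513,-135,140,-45)
p,d=snapshot("top"); hsv=cv2.cvtColor(p,cv2.COLOR_BGR2HSV)
blue=(hsv[...,0]>100)&(hsv[...,0]<125)&(hsv[...,1]>120)&(hsv[...,2]>80)
print("tray",rect("top",cv2.morphologyEx(cv2.morphologyEx(box("top",(325,235,400,315),blue).astype(np.uint8),cv2.MORPH_CLOSE,np.ones((21,21))),cv2.MORPH_OPEN,np.ones((15,15))),.028))
```

```text
now [477.6 334.  139.8] phi -61.5 tilt 0.01 t 36.8
slide old [-192.9  429.     4.8] slide after turn [-306.6  356.6    4.8] turn -0.288 q6 then 30
tray (array([ 476.7, -100.4,  146.8,  146.2,   90.1]), 207)
```

Emit:
arm_command(slide=[[-0.0064,0.0143,0],[-0.0129,0.0286,0],[-0.0161,0.0358,0],[-0.0161,0.0358,0],[-0.0161,0.0358,0],[-0.0161,0.0358,0],[-0.0161,0.0358,0],[-0.0161,0.0358,0],[-0.0161,0.0358,0],[-0.0161,0.0358,0],[-0.0161,0.0358,0],[-0.0161,0.0358,0],[-0.0096,0.0214,0],[-0.003,0.0067,0],[0,0,0],[0,0,0],[0,0,0],[0,0,0]], dr=[[0,0,0],[0,0,0],[0,0,0],[0,0,0],[0,0,0],[0,0,0],[0,0,0],[0,0,0],[0,0,0],[0,0,0],[0,0,0],[0,0,0],[0,0,0],[0,0,0],[0,0,-0.096],[0,0,-0.096],[0,0,-0.096],[0,0,0]], grip=[-1,-1,-1,-1,-1,-1,-1,-1,-1,-1,-1,-1,-1,-1,-1,-1,-1,-1])

```text
clock: 39.08
ee_pos: [0.5126, -0.1344, 0.1395]
ee_rot: [-0.0, 0.924, 0.383, -0.0]
wrist_force: [0.4, 0.3, -1.1]
grip_width: 0.404
gripper_force: 30.0
```

Run:
```python
from h import *
go(513,-135,60,-45)
```

```text
now [ 512.6 -134.4  139.5] phi -45.0 tilt 0.05 t 39.1
slide old [-0.1  0.8 84.5] slide after turn [-0.1  0.8 84.5] turn 0.000 q6 then 30
```

Emit:
arm_command(slide=[[0,0.0008,0.015],[0,0,0.02],[0,0,0.02],[0,0,0.015],[0,0,0.008],[0,0,0.004],[0,0,0.002],[0,0,0.0015],[0,0,0]], dr=[[0,0,0],[0,0,0],[0,0,0],[0,0,0],[0,0,0],[0,0,0],[0,0,0],[0,0,0],[0,0,0]], grip=[-1,-1,-1,-1,-1,-1,-1,-1,-1])

```text
clock: 40.2
ee_pos: [0.5137, -0.1356, 0.0545]
ee_rot: [0.0, 0.924, 0.383, 0.0]
wrist_force: [0.7, 0.3, -0.9]
grip_width: 0.408
gripper_force: 30.0
```

Emit:
arm_command(slide=[[0,0,0],[0,0,0],[0,0,0],[0,0,-0.01],[0,0,-0.02],[0,0,-0.03],[0,0,-0.03],[0,0,-0.01],[0,0,0]], dr=[[0,0,0],[0,0,0],[0,0,0],[0,0,0],[0,0,0],[0,0,0],[0,0,0],[0,0,0],[0,0,0]], grip=[0.3,0.3,0.3,0.35,0.4,0.4,0.4,0.4,0.4])

```text
clock: 41.32
ee_pos: [0.5138, -0.1356, 0.1546]
ee_rot: [0.0, 0.924, 0.383, 0.0]
wrist_force: [-0.3, 0.2, 0.7]
grip_width: 0.701
gripper_force: 0.0
```

Run:
```python
from h import *
go(476,190,150,0)
q,e=snapshot("scene"); cv2.imwrite("pics/s3.png",cv2.resize(q[150:380,200:520],(800,575),interpolation=cv2.INTER_CUBIC))
```

```text
now [ 513.8 -135.6  154.6] phi -45.0 tilt 0.07 t 41.3
slide old [ 203.6 -256.9    9.4] slide after turn [325.6 -37.8   9.4] turn -0.785 q6 then 22
```

View pics/s3.png

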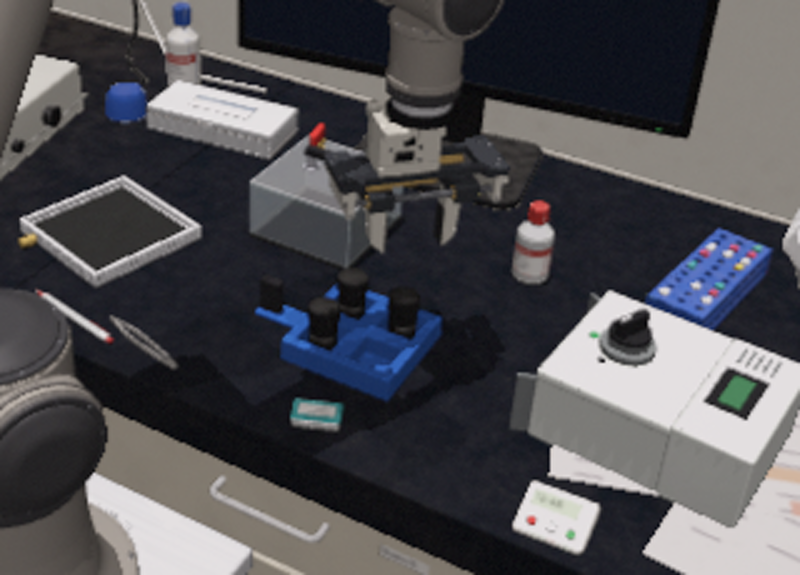

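Run:
```python
from h import *
go(477,24,100,0.4)
p,d=snapshot("top"); q,e=snapshot("scene")
W=cloud("top",d); V=cloud("scene",e)
print("roof top",rect("top",box("top",(420,200,550,310),(W[...,2]>.08)&(W[...,2]<.105)),.092))
X=V.copy(); m=(abs(V[...,2]-.092)<.006)&(V[...,1]<-.28)&(V[...,1]>-.6)&(V[...,0]>.38)&(V[...,0]<.65)
m=cv2.morphologyEx(m.astype(np.uint8),cv2.MORPH_CLOSE,np.ones((15,15))); m=cv2.morphologyEx(m,cv2.MORPH_OPEN,np.ones((7,7)))
print("roof scene",rect("scene",m,.092))
# guides: heights near mouth in incubator frame
o=np.array([518.5,-407.2])/1000; t=np.radians(84.8); y=np.array([np.cos(t),np.sin(t)]); x=np.array([y[1],-y[0]])
for nm,C in(("top",W),("scene",V)):
    r=C[...,:2]-o; a=r@x; b=r@y
    for lo,hi in((.082,.09),(.09,.1),(.1,.115)):
        k=(b>lo)&(b<hi)&(abs(a)<.12)&(C[...,2]>.03)&(C[...,2]<.12)
        print(nm,lo,k.sum(), np.round(np.c_[a[k],C[...,2][k]],3)[:10].tolist())
```

```text
now [ 513.3 -135.4  153.7] phi -45.0 tilt 0.04 t 41.4
slide old [  87.2 -138.3   58.8] slide after turn [159.7 -35.1  58.8] turn -0.792 q6 then 2
roof top (array([ 515.2, -446. ,  232.7,  181. ,   84.8]), 306)
roof scene (array([ 514.5, -446.9,  232.9,  188.3,   85.4]), 239)
top 0.082 29 [[0.09, 0.079], [0.092, 0.074], [0.09, 0.069], [0.088, 0.077], [0.088, 0.077], [0.088, 0.078], [0.09, 0.056], [0.088, 0.065], [0.088, 0.069], [0.085, 0.078]]
top 0.09 22 [[0.092, 0.081], [0.093, 0.08], [0.09, 0.079], [0.09, 0.079], [0.092, 0.06], [0.09, 0.069], [0.091, 0.053], [0.09, 0.056], [0.092, 0.037], [0.092, 0.037]]
top 0.1 0 []
scene 0.082 57 [[0.098, 0.074], [0.09, 0.075], [0.087, 0.078], [0.094, 0.075], [0.092, 0.07], [0.087, 0.075], [0.092, 0.066], [-0.079, 0.075], [-0.084, 0.075], [-0.085, 0.077]]
scene 0.09 50 [[0.096, 0.076], [0.095, 0.077], [0.09, 0.076], [0.092, 0.076], [0.096, 0.069], [0.094, 0.066], [0.097, 0.065], [0.091, 0.064], [0.097, 0.062], [0.092, 0.06]]
scene 0.1 0 []
```

Emit:
arm_command(slide=[[0.007,-0.0111,0],[0.0139,-0.0222,0],[0.0174,-0.0277,0],[0.0174,-0.0277,0],[0.0174,-0.0277,0],[0.0105,-0.0166,0],[0.0036,-0.0053,0],[0,0,0],[0,0,0],[0,0,0.02],[0,0,0.02],[0,0,0.019],[0,0,0]], dr=[[0,0,0],[0,0,0],[0,0,0],[0,0,0],[0,0,0],[0,0,0],[0,0,0],[0,0,-0.158],[0,0,-0.158],[0,0,-0.158],[0,0,-0.158],[0,0,-0.16],[0,0,0]], grip=[0.4,0.4,0.2,0,0,0,0,0,0,0,0,0,0])

```text
clock: 43.1
ee_pos: [0.4764, 0.0237, 0.0939]
ee_rot: [-0.001, 0.705, 0.709, -0.001]
wrist_force: [0.1, -0.8, 0.7]
grip_width: 0.497
gripper_force: 0.0
```

Run:
```python
from h import *
go(477,24,44,0.4)
q,e=snapshot("scene"); V=cloud("scene",e)
k=(V[...,2]>.035)&(V[...,2]<.056)&(V[...,0]>.45)&(V[...,0]<.505)&(V[...,1]>-.0)&(V[...,1]<.05)
print(k.sum(),V[k].min(0),V[k].max(0), np.median(V[k],0))
p,d=snapshot("top"); hsv=cv2.cvtColor(p,cv2.COLOR_BGR2HSV)
blue=(hsv[...,0]>100)&(hsv[...,0]<125)&(hsv[...,1]>120)&(hsv[...,2]>80)
print("tray",rect("top",cv2.morphologyEx(cv2.morphologyEx(box("top",(325,235,400,315),blue).astype(np.uint8),cv2.MORPH_CLOSE,np.ones((21,21))),cv2.MORPH_OPEN,np.ones((15,15))),.028))
```

```text
now [476.4  23.7  93.9] phi 0.3 tilt 0.19 t 43.1
slide old [ 0.3  0.8 54.9] slide after turn [ 0.3  0.8 54.9] turn -0.002 q6 then 2
58 [0.46667246 0.01053158 0.03503127] [0.48337474 0.03636705 0.05296965] [0.4728173  0.02180084 0.0457385 ]
tray (array([ 477.6, -110. ,  144.8,  127.5,  178.6]), 190)
```

Emit:
arm_command(slide=[[0,-0.0006,0.012],[0,0,0.018],[0,0,0.014],[0,0,0.008],[0,0,0.003],[0,0,0],[0,0,0],[0,0,0],[0,0,0],[0,0,0],[0,0,0]], dr=[[0,0,0],[0,0,0],[0,0,0],[0,0,0],[0,0,0],[0,0,0],[0,0,0],[0,0,0],[0,0,0],[0,0,0],[0,0,0]], grip=[0,0,0,0,0,-1,-1,-1,-1,-1,-1])

```text
clock: 44.58
ee_pos: [0.4772, 0.0239, 0.0405]
ee_rot: [0.0, 0.705, 0.71, 0.0]
wrist_force: [1.7, 0.7, 4.0]
grip_width: 0.152
gripper_force: 30.0
```

Run:
```python
from h import *
s=state(); print(s["grip_width"],s["wrist_force"],s["gripper_force"])
hy=np.array([np.cos(np.radians(84.9)),np.sin(np.radians(84.9))]); home=np.array([515,-446.4])+41*hy
for b in(230,125+70+75+25,125): print(b,home+b*hy)
go(*(home+(125+150+20)*hy),44,-5.1)
```

```text
0.15235747552805973 [1.67757577 0.65037802 3.9902601 ] 30.000771582126617
230 [ 539.09035445 -176.47287127]
295 [ 544.86848375 -111.73020202]
125 [ 529.75645328 -281.05718314]
now [477.2  23.9  40.5] phi 0.4 tilt 0.06 t 44.6
slide old [-136.1   66.6    1.6] slide after turn [-129.    79.4    1.6] turn 0.096 q6 then -6
```

Emit:
arm_command(slide=[[-0.005,0,0],[-0.01,0,0],[-0.015,0,0],[-0.015,0,0],[-0.015,0.003,0],[-0.015,0.007,0],[-0.012,0.01,0],[-0.011,0.0116,0],[-0.01,0.012,0],[-0.01,0.01,0],[-0.009,0.008,0],[-0.009,0.005,0],[0,0,0],[0,0,0],[0,0,0],[0,0,0],[0,0,0]], dr=[[0,0,0],[0,0,0],[0,0,0],[0,0,0],[0,0,0],[0,0,0],[0,0,0],[0,0,0],[0,0,0],[0,0,0],[0,0,0],[0,0,0],[0,0,0.02],[0,0,0.025],[0,0,0.025],[0,0,0.026],[0,0,0]], grip=[-1,-1,-1,-1,-1,-1,-1,-1,-1,-1,-1,-1,-1,-1,-1,-1,-1])

```text
clock: 46.7
ee_pos: [0.5449, -0.1119, 0.0405]
ee_rot: [0.001, 0.738, 0.675, 0.0]
wrist_force: [3.6, -1.2, 4.1]
grip_width: 0.147
gripper_force: 30.0
```

Run:
```python
from h import *
go(544.9,-111.7,45.5,-5.1); s=state(); print(s["grip_width"],s["wrist_force"],s["gripper_force"])
p,d=snapshot("top"); q,e=snapshot("scene")
a=cv2.resize(p[215:320,330:550],(800,382),interpolation=cv2.INTER_CUBIC); cv2.imwrite("pics/in1.png",a)
```

```text
now [ 544.9 -111.9   40.5] phi -5.1 tilt 0.08 t 46.7
slide old [ 0.2 -0.   0. ] slide after turn [ 0.2 -0.   0. ] turn -0.000 q6 then -6
0.1473331881772841 [ 3.55112575 -1.18329226  4.05961453] 30.029076039791107
```

View pics/in1.png

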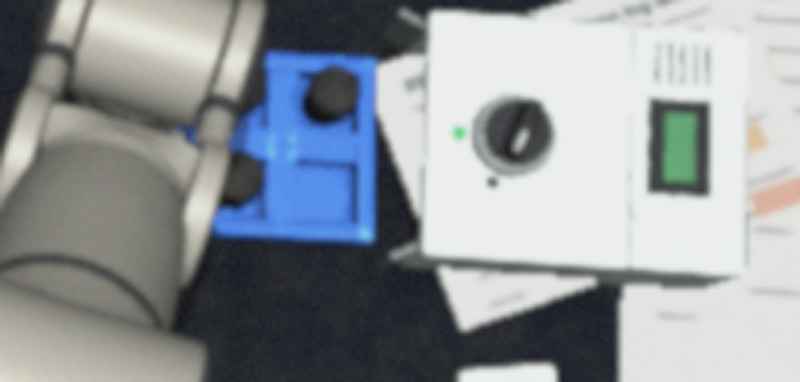

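Run:
```python
from h import *
f=lambda P:(np.array(P)+.5)*.275-.5+[330,215]
T=ray("top",f([[378,58],[375,244]]),.028)[:,:2]*1000; I=ray("top",f([[430,12],[422,257]]),.092)[:,:2]*1000
for W in(T,I): print(np.round(W,1),np.round(W.mean(0),1),np.degrees(np.arctan2(*(W[0]-W[1])[::-1])),np.linalg.norm(W[0]-W[1]))
y=np.array([np.cos(np.radians(84.9)),np.sin(np.radians(84.9))]); x=np.array([y[1],-y[0]])
r=T.mean(0)-np.array([515,-446.4]); print("tray front mid in incub frame (roof centre): x %.1f y %.1f"%(r@x,r@y))
# precise: leading edge from blue mask
p,d=snapshot("top"); hsv=cv2.cvtColor(p,cv2.COLOR_BGR2HSV)
b=(hsv[...,0]>100)&(hsv[...,0]<125)&(hsv[...,1]>120)&(hsv[...,2]>80)
rows=np.arange(235,278); ed=[(np.where(b[v,395:440])[0].max()+395.5,v) for v in rows]
E=ray("top",ed,.028)[:,:2]*1000; k=np.polyfit(E[:,0],E[:,1],1); print("edge angle",np.degrees(np.arctan(k[0])))
cols=np.arange(408,430); bot=[(u,np.where(b[260:300,u])[0].max()+260.5) for u in cols]; top=[(u,np.where(b[215:250,u])[0].min()+214.5) for u in cols]
B=ray("top",bot,.028)[:,:2]*1000; A=ray("top",top,.028)[:,:2]*1000
for Q in(A,B): kk=np.polyfit(Q[:,1],Q[:,0],1); print("side dx/dy angle",np.degrees(np.arctan(kk[0])), "x in incub",np.median((Q-[515,-446.4])@x))
```

```text
[[ 596.4 -312.6]
 [ 455.2 -302.2]] [ 525.8 -307.4] -4.205538589870155 141.56276592947248
[[ 616.1 -339.9]
 [ 437.  -323.1]] [ 526.6 -331.5] -5.357305490388569 179.9188416020098
tray front mid in incub frame (roof centre): x -1.6 y 139.4
edge angle -1.558848649950089
side dx/dy angle 3.788391180306597 x in incub 71.69614142269917
side dx/dy angle 3.2858576801003623 x in incub -74.67625949698527
```

Emit:
arm_command(slide=[[0,0.0015,0],[0,0.0015,0],[-0.005,0,0],[-0.01,0,0],[-0.01,0.0003,0],[-0.01,0.0003,0],[-0.01,0.0003,0],[-0.01,0,0],[-0.005,0,0],[0,0,0]], dr=[[0,0,0.008],[0,0,0.007],[0,0,0],[0,0,0],[0,0,0],[0,0,0],[0,0,0],[0,0,0],[0,0,0],[0,0,0]], grip=[-1,-1,-1,-1,-1,-1,-1,-1,-1,-1])

```text
clock: 48.1
ee_pos: [0.5442, -0.1639, 0.0397]
ee_rot: [-0.003, 0.744, 0.669, 0.005]
wrist_force: [17.9, 33.4, 0.6]
grip_width: 0.13
gripper_force: 29.9
```

Run:
```python
from h import *
s=state(); print(s["wrist_force"],s["moment"])
p,d=snapshot("top"); hsv=cv2.cvtColor(p,cv2.COLOR_BGR2HSV)
b=(hsv[...,0]>100)&(hsv[...,0]<125)&(hsv[...,1]>120)&(hsv[...,2]>80)
y=np.array([np.cos(np.radians(84.9)),np.sin(np.radians(84.9))]); x=np.array([y[1],-y[0]])
for u0,u1 in((405,440),(420,440)):
  cols=np.arange(u0,u1); 
  for nm,Q in(("far",[(u,np.where(b[215:255,u])[0].min()+214.5) for u in cols if b[215:255,u].any()]),("near",[(u,np.where(b[255:300,u])[0].max()+255.5) for u in cols if b[255:300,u].any()])):
    Q=(ray("top",Q,.028)[:,:2]*1000-[515,-446.4])@np.c_[x,y]; k=np.polyfit(Q[:,1],Q[:,0],1); print(nm,len(Q),"x %.1f at y %.0f slope deg %.2f"%(np.median(Q[:,0]),np.median(Q[:,1]),np.degrees(k[0])))
```

```text
[17.9037025  33.41641885  0.60206326] [ 5.43426352 -3.07385972 -0.08762239]
far 24 x 63.6 at y 157 slope deg -57.18
near 30 x -75.6 at y 161 slope deg 0.75
far 20 x 64.7 at y 152 slope deg -61.02
near 20 x -76.3 at y 147 slope deg -0.88
```

Emit:
arm_command(slide=[[0.008,0,0],[0.01,0,0],[0.007,0.002,0],[0,0.002,0],[0,0.002,0],[0,0,0]], dr=[[0,0,0],[0,0,0],[0,0,0],[0,0,0],[0,0,0],[0,0,0]], grip=[-1,-1,-1,-1,-1,-1])

```text
clock: 48.9
ee_pos: [0.5504, -0.1473, 0.0398]
ee_rot: [-0.001, 0.743, 0.669, -0.0]
wrist_force: [0.2, 1.2, -3.2]
grip_width: 0.137
gripper_force: 30.1
```

```bash
cat > m.py <<'E'
from h import *
s=state(); M=q2R(s["ee_rot"]); print(np.round(s["ee_pos"]*1000,1),np.degrees(np.arctan2(M[1,1],M[0,1])),"tilt",np.degrees(np.arccos(-M[2,2])),s["wrist_force"],s["grip_width"])
p,d=snapshot("top"); hsv=cv2.cvtColor(p,cv2.COLOR_BGR2HSV)
b=(hsv[...,0]>100)&(hsv[...,0]<125)&(hsv[...,1]>120)&(hsv[...,2]>80)
y=np.array([np.cos(np.radians(84.9)),np.sin(np.radians(84.9))]); x=np.array([y[1],-y[0]])
I=lambda Q:(ray("top",Q,.028)[:,:2]*1000-[515,-446.4])@np.c_[x,y]
m=np.zeros((480,640),np.uint8); m[215:300,385:470]=b[215:300,385:470]
c=max(cv2.findContours(m,cv2.RETR_EXTERNAL,cv2.CHAIN_APPROX_NONE)[0],key=len)[:,0]; Q=I(c)
for nm,k in(("near",(Q[:,0]<-60)&(Q[:,1]<Q[:,1].max()-15)&(Q[:,1]>Q[:,1].min()+8)),("far",(Q[:,0]>62)&(Q[:,1]>Q[:,1].min()+8)),("front",(Q[:,1]<Q[:,1].min()+12)&(abs(Q[:,0])<60))):
    if k.sum()<6: print(nm,k.sum()); continue
    i=1 if nm!="front" else 0; f=np.polyfit(Q[k,i],Q[k,1-i],1); print(nm,k.sum(),"at %.1f [%.0f..%.0f]"%(np.median(Q[k,1-i]),Q[k,i].min(),Q[k,i].max()),"slope deg %.2f"%np.degrees(np.arctan(f[0])))
cv2.imwrite("pics/in2.png",cv2.resize(p[215:320,330:550],(800,382),interpolation=cv2.INTER_CUBIC))
E
python3 m.py
```

```text
[ 550.4 -147.3   39.8] -5.990839299172396 tilt 0.06320465692748306 [ 0.21723346  1.2376429  -3.21000304] 0.1367818278327549
near 27 at -76.5 [137..208] slope deg 3.96
far 17 at 66.5 [142..186] slope deg 2.66
front 45 at 129.4 [-59..60] slope deg 0.45
```

View pics/in2.png

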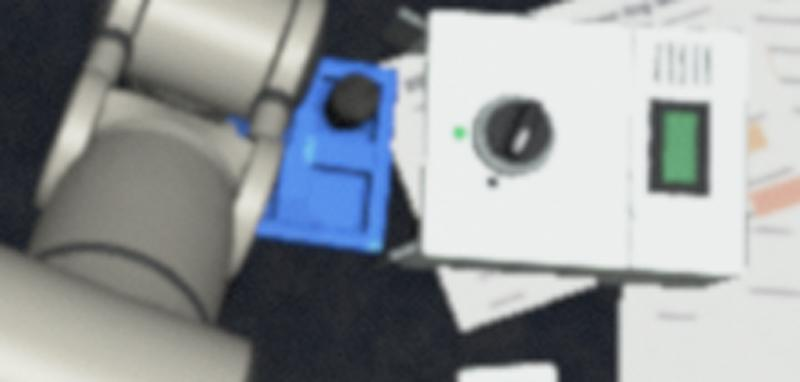

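Emit:
arm_command(slide=[[0,0,0],[0,-0.001,0],[0,-0.0015,0],[0,0,0]], dr=[[0,0,-0.02],[0,0,-0.015],[0,0,-0.01],[0,0,0]], grip=[-1,-1,-1,-1])

```text
clock: 49.45
ee_pos: [0.5478, -0.1475, 0.0402]
ee_rot: [-0.0, 0.728, 0.686, -0.0]
wrist_force: [-0.5, 0.6, -3.2]
grip_width: 0.139
gripper_force: 30.4
```

```bash
python3 m.py; sed -i 's/in2.png/in3.png/' m.py
python3 - <<'E'
import cv2,numpy as np
p=cv2.imread("pics/in2.png"); hsv=cv2.cvtColor(p,cv2.COLOR_BGR2HSV)
b=(hsv[...,0]>100)&(hsv[...,0]<125)&(hsv[...,1]>120)&(hsv[...,2]>80)
r=np.arange(100,230); e=[np.where(b[v,340:410])[0].max()+340 for v in r]; print("front px deg",np.degrees(np.arctan(-np.polyfit(r,e,1)[0])),e[0],e[-1])
c=np.arange(300,372); e=[np.where(b[200:260,u])[0].max()+200 for u in c]; print("near px deg",np.degrees(np.arctan(np.polyfit(c,e,1)[0])),e[0],e[-1])
w=(hsv[...,1]<40)&(hsv[...,2]>200)
r=np.arange(30,240); e=[np.where(w[v,410:450])[0].min()+410 for v in r]; print("incub front px deg",np.degrees(np.arctan(-np.polyfit(r,e,1)[0])),e[::40])
E
```

```text
[ 547.8 -147.5   40.2] -3.3786033728467855 tilt 0.023025578926749453 [-0.46697027  0.62159867 -3.16781433] 0.1385980596001233
near 27 at -76.9 [137..208] slope deg 3.33
far 17 at 66.2 [142..183] slope deg 1.97
front 45 at 128.7 [-59..60] slope deg 1.06
front px deg 0.39402012454652585 393 388
near px deg 6.866819643896072 245 253
incub front px deg 1.3298626145095807 [np.int64(430), np.int64(410), np.int64(410), np.int64(410), np.int64(410), np.int64(424)]
```

Emit:
arm_command(slide=[[0,0,0],[0,0,0],[0,0,0],[0,0,-0.01],[0,0,-0.03],[0.01,0,-0.03],[0.03,0,-0.02],[0.05,0,0],[0.05,0,0],[0.05,0,0],[0.03,0,0],[0,0,0]], dr=[[0,0,0],[0,0,0],[0,0,0],[0,0,0],[0,0,0],[0,0,0],[0,0,0],[0,0,0],[0,0,0],[0,0,0],[0,0,0],[0,0,0]], grip=[-0.2,-0.2,-0.2,-0.2,-0.2,-0.2,-0.2,-0.2,-0.2,-0.2,-0.2,-0.2])

```text
clock: 51.0
ee_pos: [0.5611, 0.0743, 0.1309]
ee_rot: [0.0, 0.726, 0.687, 0.0]
wrist_force: [0.8, -0.1, 0.9]
grip_width: 0.402
gripper_force: 0.0
```

Run:
```python
from h import *
p,d=snapshot("top"); q,e=snapshot("scene"); W=cloud("top",d); V=cloud("scene",e)
a=cv2.resize(p[215:320,330:480],(560,392),interpolation=cv2.INTER_CUBIC); cv2.imwrite("pics/in4.png",a)
y=np.array([np.cos(np.radians(84.9)),np.sin(np.radians(84.9))]); x=np.array([y[1],-y[0]]); B=np.c_[x,y]
hsv=cv2.cvtColor(p,cv2.COLOR_BGR2HSV)
b=(hsv[...,0]>100)&(hsv[...,0]<125)&(hsv[...,1]>120)&(hsv[...,2]>80)
m=np.zeros((480,640),np.uint8); m[215:300,330:470]=b[215:300,330:470]
mm=cv2.morphologyEx(cv2.morphologyEx(m,cv2.MORPH_CLOSE,np.ones((21,21))),cv2.MORPH_OPEN,np.ones((25,25)))
r,_=rect("top",mm,.028); print("tray rect",r,"in roof frame",(r[:2]-[515,-446.4])@B)
for nm,C in(("top",W),("scene",V)):
    Q=(C[...,:2]*1000-[515,-446.4])@B
    k=(C[...,2]>.036)&(C[...,2]<.057)&(abs(Q[...,0])<35)&(Q[...,1]>290)&(Q[...,1]<370)
    print(nm,"lug",k.sum(),Q[k].min(0),Q[k].max(0))
```

```text
tray rect [ 529.5 -244.2  147.5  146.8   86.6] in roof frame [ -3.53183138 202.68847073]
top lug 62 [ -4.68269781 307.71935773] [ 10.07672257 335.4981647 ]
scene lug 57 [ -5.80332906 307.23586357] [ 14.00753242 336.58772656]
```

View pics/in4.png

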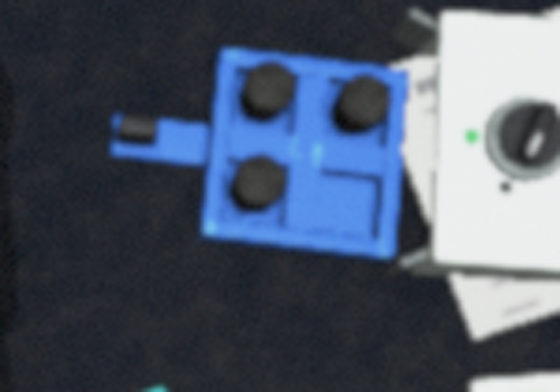

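Run:
```python
from h import *
y=np.array([np.cos(np.radians(84.9)),np.sin(np.radians(84.9))]); x=np.array([y[1],-y[0]]); B=np.c_[x,y]
f=lambda P:(np.array(P)+.5)*(150/560)-.5+[330,215]
I=lambda P,z:(ray("top",f(P),z)[:,:2]*1000-[515,-446.4])@B
T=I([[222,48],[406,71],[394,257],[204,237]],.028); print(np.round(T,1),T.mean(0))
print(np.degrees(np.arctan2(T[0]-T[1],1)), "far edge deg",np.degrees(np.arctan2(*(T[0]-T[1]))),"near",np.degrees(np.arctan2(*(T[3]-T[2]))),"front",np.degrees(np.arctan2(*(T[1]-T[2])[::-1])),"rear",np.degrees(np.arctan2(*(T[0]-T[3])[::-1])))
print("lug",I([[138,127]],.05))
print("inc front corners",I([[440,10],[436,264]],.092)); print("guide tips",I([[412,12],[402,266]],.078))
```

```text
[[ 70.  262.8]
 [ 61.5 127.1]
 [-76.6 131.6]
 [-70.9 269.6]] [ -4.00047455 197.76901751]
[83.35036523 89.57769864] far edge deg 3.6176077634423596 near 2.4018159323622092 front -1.8860078383935386 rear -2.776534924719922
lug [[  2.85026206 322.89427685]]
inc front corners [[ 92.88430506 116.13381147]
 [-88.63586635 113.94628338]]
guide tips [[ 93.6653093  133.3163609 ]
 [-89.64026535 134.91919389]]
```

Run:
```python
from h import *
go(548.3,-125.6,41,-7.8)
```

```text
now [561.2  72.  130.7] phi -3.3 tilt 0.05 t 51.1
slide old [-198.    -1.4   94.8] slide after turn [-197.5   14.    94.8] turn 0.078 q6 then -5
```

Emit:
arm_command(slide=[[-0.015,0,0],[-0.03,0,0],[-0.04,-0.0007,0],[-0.04,-0.0007,0],[-0.04,0,0],[-0.023,0,0],[-0.01,0,0.01],[0,0,0.02],[0,0,0.025],[0,0,0.02],[0,0,0.012],[0,0,0.0075],[0,0,0],[0,0,0],[0,0,0],[0,0,0],[0,0,0]], dr=[[0,0,0],[0,0,0],[0,0,0],[0,0,0],[0,0,0],[0,0,0],[0,0,0.038],[0,0,0.04],[0,0,0],[0,0,0],[0,0,0],[0,0,0],[0,0,0],[0,0,0],[0,0,0],[0,0,0],[0,0,0]], grip=[-0.2,-0.2,-0.2,-0.2,-0.2,-0.2,-0.2,-0.2,-0.2,-0.2,-0.2,-0.2,-0.2,-1,-1,-1,-1])

```text
clock: 53.22
ee_pos: [0.5486, -0.1253, 0.0363]
ee_rot: [0.001, 0.754, 0.657, 0.0]
wrist_force: [2.2, -0.5, 2.7]
grip_width: 0.15
gripper_force: 30.0
```

Emit:
arm_command(slide=[[0.004,0,0],[0.006,-0.0005,0],[0.006,-0.0005,0],[0.006,-0.0005,0],[0.006,-0.0005,0],[0.006,-0.0002,0],[0.004,0,0],[0,0,0]], dr=[[0,0,-0.004],[0,0,-0.008],[0,0,-0.01],[0,0,-0.01],[0,0,-0.01],[0,0,-0.005],[0,0,0],[0,0,0]], grip=[-1,-1,-1,-1,-1,-1,-1,-1])

```text
clock: 54.22
ee_pos: [0.5505, -0.0876, 0.0363]
ee_rot: [0.001, 0.738, 0.675, 0.0]
wrist_force: [-0.4, -3.3, 6.4]
grip_width: 0.151
gripper_force: 30.0
```

```bash
cat > m2.py <<'E'
from h import *
s=state(); M=q2R(s["ee_rot"]); print(np.round(s["ee_pos"]*1000,1),"phi %.2f"%np.degrees(np.arctan2(M[1,1],M[0,1])),np.round(s["wrist_force"],1),s["grip_width"])
p,d=snapshot("top"); hsv=cv2.cvtColor(p,cv2.COLOR_BGR2HSV)
b=(hsv[...,0]>100)&(hsv[...,0]<125)&(hsv[...,1]>120)&(hsv[...,2]>80)
y=np.array([np.cos(np.radians(84.9)),np.sin(np.radians(84.9))]); x=np.array([y[1],-y[0]])
I=lambda Q:(ray("top",Q,.028)[:,:2]*1000-[515,-446.4])@np.c_[x,y]
m=np.zeros((480,640),np.uint8); m[215:300,340:450]=b[215:300,340:450]; m=cv2.morphologyEx(m,cv2.MORPH_OPEN,np.ones((3,3)))
c=cv2.convexHull(max(cv2.findContours(m,cv2.RETR_EXTERNAL,cv2.CHAIN_APPROX_NONE)[0],key=len))
full=cv2.drawContours(np.zeros_like(m),[c],-1,1,-1); c=cv2.findContours(full,cv2.RETR_EXTERNAL,cv2.CHAIN_APPROX_NONE)[0][0][:,0]; Q=I(c)
y0=Q[:,1].min()
for nm,k,i in(("near",(Q[:,0]<-60)&(Q[:,1]>y0+12)&(Q[:,1]<y0+75),1),("far",(Q[:,0]>55)&(Q[:,1]>y0+12)&(Q[:,1]<y0+75),1),("front",(Q[:,1]<y0+14)&(abs(Q[:,0])<60),0)):
    if k.sum()<6: print(nm,k.sum()); continue
    f=np.polyfit(Q[k,i],Q[k,1-i],1); print(nm,k.sum(),"at %.1f [%.0f..%.0f]"%(np.polyval(f,Q[k,i].mean()),Q[k,i].min(),Q[k,i].max()),"slope deg %.2f"%np.degrees(np.arctan(f[0])))
import sys
if len(sys.argv)>1: cv2.imwrite(f"pics/{sys.argv[1]}.png",cv2.resize(p[215:320,330:480],(560,392),interpolation=cv2.INTER_CUBIC))
E
python3 m2.py in5
```

```text
[550.5 -87.6  36.3] phi -5.14 [-0.4 -3.3  6.4] 0.15092620841552995
near 23 at -72.8 [176..235] slope deg -0.24
far 23 at 73.8 [175..236] slope deg 0.14
front 43 at 162.7 [-58..58] slope deg 0.16
```

Emit:
arm_command(slide=[[-0.004,0,0],[-0.006,0,0],[-0.006,0,0],[-0.006,0,0],[-0.006,0,0],[-0.006,0,0],[-0.006,0,0],[-0.004,0,0],[0,0,0]], dr=[[0,0,0],[0,0,0],[0,0,0],[0,0,0],[0,0,0],[0,0,0],[0,0,0],[0,0,0],[0,0,0]], grip=[-1,-1,-1,-1,-1,-1,-1,-1,-1])

```text
clock: 55.4
ee_pos: [0.5464, -0.1299, 0.0363]
ee_rot: [-0.0, 0.738, 0.674, 0.001]
wrist_force: [0.3, 4.5, 7.1]
grip_width: 0.151
gripper_force: 30.0
```

```bash
python3 m2.py in6
```

```text
[ 546.4 -129.9   36.3] phi -5.17 [0.3 4.5 7.1] 0.15096352150542794
near 23 at -73.0 [135..194] slope deg -0.24
far 23 at 73.4 [134..194] slope deg 0.77
front 43 at 123.5 [-58..58] slope deg 1.71
```

Emit:
arm_command(slide=[[-0.004,0,0],[-0.005,0,0],[-0.005,0,0],[-0.005,0,0],[-0.005,0,0],[-0.003,0,0],[0,0,0]], dr=[[0,0,0],[0,0,0],[0,0,0],[0,0,0],[0,0,0],[0,0,0],[0,0,0]], grip=[-1,-1,-1,-1,-1,-1,-1])

```text
clock: 56.32
ee_pos: [0.544, -0.1566, 0.0363]
ee_rot: [-0.0, 0.738, 0.675, 0.001]
wrist_force: [-0.8, 5.5, 7.7]
grip_width: 0.153
gripper_force: 30.0
```

Emit:
arm_command(slide=[[-0.004,0,0],[-0.006,0,0],[-0.008,0,0],[-0.008,0,0],[-0.008,0,0],[-0.008,0,0],[-0.006,0,0],[-0.004,0,0],[0,0,0]], dr=[[0,0,0],[0,0,0],[0,0,0],[0,0,0],[0,0,0],[0,0,0],[0,0,0],[0,0,0],[0,0,0]], grip=[-1,-1,-1,-1,-1,-1,-1,-1,-1])

```text
clock: 57.45
ee_pos: [0.5393, -0.2085, 0.0363]
ee_rot: [-0.0, 0.738, 0.675, 0.001]
wrist_force: [-0.5, 4.8, 7.9]
grip_width: 0.151
gripper_force: 30.0
```

Emit:
arm_command(slide=[[-0.004,0,0],[-0.006,0,0],[-0.008,0,0],[-0.008,0,0],[-0.008,0,0],[-0.008,0,0],[-0.006,0,0],[-0.004,0,0],[-0.004,0,0],[0,0,0]], dr=[[0,0,0],[0,0,0],[0,0,0],[0,0,0],[0,0,0],[0,0,0],[0,0,0],[0,0,0],[0,0,0],[0,0,0]], grip=[-1,-1,-1,-1,-1,-1,-1,-1,-1,-1])

```text
clock: 58.7
ee_pos: [0.5344, -0.264, 0.0363]
ee_rot: [-0.001, 0.738, 0.675, 0.001]
wrist_force: [0.1, 5.8, 7.7]
grip_width: 0.151
gripper_force: 30.0
```

Run:
```python
from h import *
y=np.array([np.cos(np.radians(84.9)),np.sin(np.radians(84.9))]); x=np.array([y[1],-y[0]])
s=state(); print(s["wrist_force"],s["moment"],(s["ee_pos"][:2]*1000-[515+1.8,-446.4+.3])@np.c_[x,y], "home lug at y=166")
```

```text
[0.143985   5.76590428 7.65851349] [ 0.65778369 -0.09874641 -0.01498056] [  1.31740488 182.93289042] home lug at y=166
```

Approach the back wall slowly until the force rises.

Emit:
arm_command(slide=[[-0.003,0,0],[-0.003,0,0],[-0.003,0,0],[-0.002,0,0],[-0.002,0,0],[-0.002,0,0],[0,0,0]], dr=[[0,0,0],[0,0,0],[0,0,0],[0,0,0],[0,0,0],[0,0,0],[0,0,0]], grip=[-1,-1,-1,-1,-1,-1,-1])

```text
clock: 59.58
ee_pos: [0.5331, -0.2786, 0.0363]
ee_rot: [-0.001, 0.738, 0.675, 0.001]
wrist_force: [0.7, 5.8, 9.2]
grip_width: 0.151
gripper_force: 30.0
```

Emit:
arm_command(slide=[[-0.001,0,0],[-0.001,0,0],[0,0,0]], dr=[[0,0,0],[0,0,0],[0,0,0]], grip=[-1,-1,-1])

```text
clock: 59.95
ee_pos: [0.5329, -0.2804, 0.0363]
ee_rot: [-0.001, 0.738, 0.675, 0.001]
wrist_force: [0.5, 7.8, 8.9]
grip_width: 0.152
gripper_force: 30.0
```

Emit:
arm_command(slide=[[-0.001,0,0],[-0.001,0,0],[0,0,0]], dr=[[0,0,0],[0,0,0],[0,0,0]], grip=[-1,-1,-1])

```text
clock: 60.32
ee_pos: [0.5327, -0.2823, 0.0363]
ee_rot: [-0.001, 0.738, 0.675, 0.001]
wrist_force: [0.6, 7.5, 8.1]
grip_width: 0.151
gripper_force: 30.0
```

Emit:
arm_command(slide=[[-0.001,0,0],[-0.001,0,0],[0,0,0]], dr=[[0,0,0],[0,0,0],[0,0,0]], grip=[-1,-1,-1])

```text
clock: 60.7
ee_pos: [0.5327, -0.2832, 0.0363]
ee_rot: [-0.002, 0.738, 0.675, 0.002]
wrist_force: [0.3, 11.7, 10.5]
grip_width: 0.148
gripper_force: 30.0
```

Emit:
arm_command(slide=[[-0.001,0,0],[-0.001,0,0],[-0.001,0,0],[0,0,0]], dr=[[0,0,0],[0,0,0],[0,0,0],[0,0,0]], grip=[-1,-1,-1,-1])

```text
clock: 61.2
ee_pos: [0.5326, -0.2833, 0.0362]
ee_rot: [-0.003, 0.738, 0.675, 0.003]
wrist_force: [3.9, 22.0, 12.6]
grip_width: 0.151
gripper_force: 30.0
```

Emit:
arm_command(slide=[[0.0015,0,0],[0.002,0,0],[0,0,0],[0,0,0],[0,0,0],[0,0,-0.005],[0,0,-0.015],[0,0,-0.03],[0,0,-0.04],[0,0,-0.04],[0,0,-0.02],[0.03,0,0],[0.04,0,0],[0.04,0,0],[0.04,0,0],[0.02,0,0],[0,0,0]], dr=[[0,0,0],[0,0,0],[0,0,0],[0,0,0],[0,0,0],[0,0,0],[0,0,0],[0,0,0],[0,0,0],[0,0,0],[0,0,0],[0,0,0],[0,0,0],[0,0,0],[0,0,0],[0,0,0],[0,0,0]], grip=[-1,-1,-0.3,-0.3,-0.3,-0.3,-0.3,-0.3,-0.3,-0.3,-0.3,-0.3,-0.3,-0.3,-0.3,-0.3,-0.3])

```text
clock: 63.32
ee_pos: [0.5477, -0.116, 0.1864]
ee_rot: [0.001, 0.738, 0.675, 0.0]
wrist_force: [0.1, -1.5, 0.3]
grip_width: 0.351
gripper_force: 0.0
```

Run:
```python
from h import *
p,d=snapshot("top"); q,e=snapshot("scene"); W=cloud("top",d); V=cloud("scene",e)
a=cv2.resize(p[190:330,300:480],(514,400),interpolation=cv2.INTER_CUBIC); b=cv2.resize(q[230:370,380:480],(286,400),interpolation=cv2.INTER_CUBIC); cv2.imwrite("pics/home.png",np.hstack([a,b]))
y=np.array([np.cos(np.radians(84.9)),np.sin(np.radians(84.9))]); x=np.array([y[1],-y[0]])
for nm,C in(("top",W),("scene",V)):
    Q=(C[...,:2]*1000-[515,-446.4])@np.c_[x,y]
    k=(C[...,2]>.036)&(C[...,2]<.057)&(abs(Q[...,0])<30)&(Q[...,1]>140)&(Q[...,1]<200); print(nm,"lug",k.sum(),Q[k].min(0),Q[k].max(0),"expect y 166")
    m=box(nm,(400,180,560,330),(C[...,2]>.127)&(C[...,2]<.15)&(np.hypot(C[...,0]-.5215,C[...,1]+.393)<.035)); print("bar",rect(nm,m,.137))
    m=box(nm,(400,180,560,330),(C[...,2]>.108)&(C[...,2]<.15)&(np.hypot(C[...,0]-.5215,C[...,1]+.393)<.035)); print("skirt",rect(nm,m,.117))
go(523,-392.5,200,63.6)
```

```text
top lug 57 [ -8.51388291 151.06259431] [  5.28147809 178.31872289] expect y 166
bar (array([ 519.9, -392.2,   44.8,   12.5,  152.9]), 37)
skirt (array([ 522.6, -392.7,   44.6,   44.4,  178.6]), 50)
scene lug 67 [ -9.54352785 149.64615636] [ 11.26035979 178.95062316] expect y 166
bar (array([ 517.4, -394.1,   49.4,   17.7,  156.2]), 31)
skirt (array([ 530.8, -390. ,   71.2,   44.2,   19. ]), 47)
now [ 547.6 -117.6  186. ] phi -5.2 tilt 0.06 t 63.4
slide old [-2.76e+02  2.00e-01 -8.70e+00] slide after turn [-100.2 -257.2   -8.7] turn -1.200 q6 then -100
```

View pics/home.png

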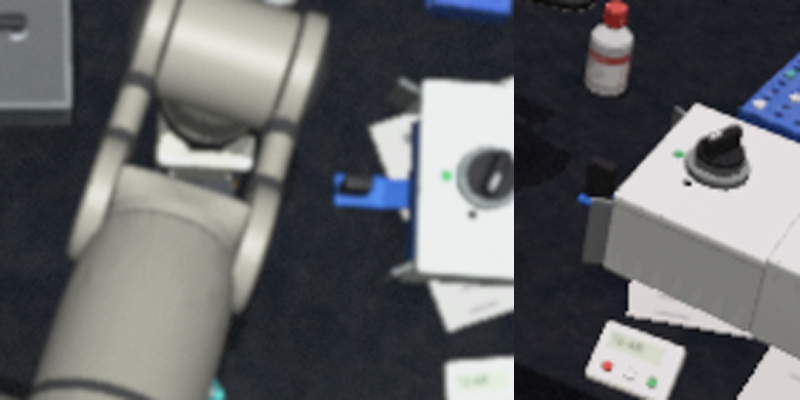

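Emit:
arm_command(slide=[[-0.015,0,0],[-0.03,0,0],[-0.04,0,0],[-0.04,0,0],[-0.04,0,0],[-0.04,0,0],[-0.04,0,0],[-0.0207,-0.0003,0],[-0.01,0,0],[0,0,0],[0,0,0],[0,0,0],[0,0,0],[0,0,0],[0,0,0],[0,0,0],[0,0,0]], dr=[[0,0,0],[0,0,0],[0,0,0],[0,0,0],[0,0,0],[0,0,0],[0,0,0],[0,0,0],[0,0,0],[0,0,-0.17],[0,0,-0.17],[0,0,-0.172],[0,0,-0.172],[0,0,-0.172],[0,0,-0.172],[0,0,-0.172],[0,0,0]], grip=[-0.3,-0.3,-0.3,-0.3,-0.3,-0.3,-0.3,-0.3,-0.3,-0.3,-0.3,-0.3,-0.3,-0.3,-0.3,-0.3,-0.3])

```text
clock: 65.55
ee_pos: [0.5226, -0.3904, 0.1858]
ee_rot: [-0.0, 0.229, 0.974, 0.0]
wrist_force: [0.0, -0.7, 0.1]
grip_width: 0.35
gripper_force: 0.0
```

Run:
```python
from h import *
go(522.5,-392.2,139,63.6)
```

```text
now [ 522.6 -390.4  185.8] phi 63.6 tilt 0.02 t 65.5
slide old [-0.7 -1.7 51.8] slide after turn [-0.7 -1.7 51.8] turn -0.001 q6 then -100
```

Emit:
arm_command(slide=[[-0.0007,-0.0017,0.01],[0,0,0.018],[0,0,0.014],[0,0,0.007],[0,0,0.0028],[0,0,0],[0,0,0],[0,0,0],[0,0,0],[0,0,0]], dr=[[0,0,0],[0,0,0],[0,0,0],[0,0,0],[0,0,0],[0,0,0],[0,0,0],[0,0,0],[0,0,0],[0,0,0]], grip=[-0.3,-0.3,-0.3,-0.3,-0.3,-0.3,-1,-1,-1,-1])

```text
clock: 66.8
ee_pos: [0.5228, -0.3924, 0.1343]
ee_rot: [0.0, 0.228, 0.974, 0.0]
wrist_force: [2.5, 4.2, 2.8]
grip_width: 0.126
gripper_force: 30.0
```

Emit:
arm_command(slide=[[0,0,0.003],[0,0,0.003],[0,0,0.002],[0,0,0.001],[0,0,0]], dr=[[0,0,0],[0,0,0],[0,0,0],[0,0,0],[0,0,0]], grip=[-1,-1,-1,-1,-1])

```text
clock: 67.42
ee_pos: [0.5228, -0.3924, 0.1263]
ee_rot: [0.001, 0.228, 0.974, 0.0]
wrist_force: [0.3, 6.1, 9.6]
grip_width: 0.127
gripper_force: 30.0
```

Emit:
arm_command(slide=[[0,0,0],[0,0,0],[0,0,0],[0,0,0],[0,0,0],[0,0,0],[0,0,0],[0,0,0],[0,0,0],[0,0,0],[0,0,0]], dr=[[0,0,0.06],[0,0,0.12],[0,0,0.14],[0,0,0.14],[0,0,0.14],[0,0,0.14],[0,0,0.14],[0,0,0.14],[0,0,0.12],[0,0,0.06],[0,0,0]], grip=[-1,-1,-1,-1,-1,-1,-1,-1,-1,-1,-1])

```text
clock: 68.8
ee_pos: [0.5251, -0.391, 0.1265]
ee_rot: [0.001, 0.738, 0.675, 0.002]
wrist_force: [8.1, 11.3, 8.5]
grip_width: 0.127
gripper_force: 30.0
```

Run:
```python
from h import *
s=state(); print(s["moment"],s["wrist_force"],s["grip_width"]); go(523,-392,131,-5.2)
```

```text
[ 1.88379293 -1.60377706  0.0465297 ] [ 8.14443509 11.27104692  8.46297305] 0.12695732340619287
now [ 525.1 -391.   126.5] phi -5.1 tilt 0.33 t 68.8
slide old [-1.1 -2.   0.5] slide after turn [-1.1 -2.   0.5] turn 0.001 q6 then -32
```

Emit:
arm_command(slide=[[0.001,0.0007,0],[0.001,0.0007,0],[0,0,0],[0,0,0],[0,0,0]], dr=[[0,0,0],[0,0,0],[0,0,0.03],[0,0,0.03],[0,0,0]], grip=[-1,-1,-1,-1,-1])

```text
clock: 69.42
ee_pos: [0.5254, -0.3908, 0.1266]
ee_rot: [0.002, 0.758, 0.653, 0.001]
wrist_force: [3.2, 5.4, 7.4]
grip_width: 0.131
gripper_force: 30.5
```

Run:
```python
from h import *
s=state(); print(s["moment"],s["wrist_force"],s["grip_width"]); go(523,-392,131,-5.2)
```

```text
[ 0.98221887 -0.75372137  0.56884733] [3.21352712 5.36647211 7.37866426] 0.13068246707638295
now [ 525.4 -390.8  126.6] phi -8.5 tilt 0.22 t 69.4
slide old [-1.5 -2.2  0.6] slide after turn [-1.4 -2.3  0.6] turn -0.058 q6 then -32
```

Emit:
arm_command(slide=[[0,0,0],[0,0,-0.002],[0,0,-0.003],[0,0,-0.003],[0,0,0],[0,0,0],[0,0,0],[0,0,0],[0,0,-0.01],[0,0,-0.03],[0,0,-0.04],[0,0,-0.03],[0,0,0]], dr=[[0,0,-0.03],[0,0,0],[0,0,0],[0,0,0],[0,0,0],[0,0,0],[0,0,0],[0,0,0],[0,0,0],[0,0,0],[0,0,0],[0,0,0],[0,0,0]], grip=[-1,-1,-1,-1,-1,-0.3,-0.3,-0.3,-0.3,-0.3,-0.3,-0.3,-0.3])

```text
clock: 71.05
ee_pos: [0.5247, -0.3921, 0.2466]
ee_rot: [0.003, 0.748, 0.663, 0.0]
wrist_force: [-1.0, -0.1, -0.5]
grip_width: 0.349
gripper_force: 0.0
```

Emit:
arm_command(slide=[[0.03,0,0],[0.05,0,0],[0.05,0,0],[0.05,0,0],[0.05,0,0],[0.03,0,0],[0,0,0]], dr=[[0,0,0],[0,0,0],[0,0,0],[0,0,0],[0,0,0],[0,0,0],[0,0,0]], grip=[-0.3,-0.3,-0.3,-0.3,-0.3,-0.3,-0.3])

```text
clock: 71.92
ee_pos: [0.5547, -0.1309, 0.2421]
ee_rot: [-0.001, 0.747, 0.665, -0.0]
wrist_force: [-1.1, -0.4, -0.9]
grip_width: 0.352
gripper_force: 0.0
```

Run:
```python
from h import *
print(state()["clock"],state()["wrist_force"])
for n in("top","scene"):
    p,d=snapshot(n); C=cloud(n,d); r=np.hypot(C[...,0]-.5225,C[...,1]+.3925)
    m=box(n,(400,180,560,330),(C[...,2]>.127)&(C[...,2]<.15)&(r<.035)); print(n,"bar",rect(n,m,.137),"bar z",np.round(np.percentile(C[...,2][m],[10,50,90]),4))
    k=box(n,(400,180,560,330),(r<.0225)&(r>.0195)&(C[...,2]>.1)); print("skirt z",np.median(C[...,2][k]))
    k=box(n,(400,180,560,330),(r>.03)&(r<.045)&(C[...,2]>.08)); print("roof z",np.median(C[...,2][k]))
    Q=C; L=(C[...,2]>.107)&(C[...,2]<.125)&(C[...,0]>.55)&(C[...,0]<.8)&(C[...,1]>-.05)&(C[...,1]<.2)
    c=box(n,(150,100,500,330),L); print("lid handle pts",c.sum(),np.round(np.median(C[c],0),3))
    y=np.array([np.cos(np.radians(84.9)),np.sin(np.radians(84.9))]); x=np.array([y[1],-y[0]]); Q=(C[...,:2]*1000-[515,-446.4])@np.c_[x,y]
    k=(C[...,2]>.036)&(C[...,2]<.057)&(abs(Q[...,0])<30)&(Q[...,1]>140)&(Q[...,1]<200); print("lug",Q[k].min(0),Q[k].max(0))
```

```text
71.925 [-1.10204872 -0.3876187  -0.87617542]
top bar (array([ 521.5, -391.6,   40.8,   13. ,   88.6]), 38) bar z [0.1306 0.1355 0.1397]
skirt z 0.11479694056945522
roof z 0.09121868448908432
lid handle pts 197 [0.678 0.071 0.115]
lug [ -8.95823485 150.7735271 ] [  5.6784549  176.70533865]
scene bar (array([ 516. , -394.1,   43.6,   25.1,   84.4]), 40) bar z [0.1285 0.1348 0.1378]
skirt z 0.11463916074472458
roof z 0.09211311224930901
lid handle pts 112 [0.676 0.073 0.115]
lug [ -7.87070622 150.27711125] [ 11.16080005 178.49165782]
```

Run:
```python
from h import *
Z=[];G=[]
for i in range(6):
    p,d=snapshot("top"); Z.append(cloud("top",d)); G.append(cv2.cvtColor(p,cv2.COLOR_BGR2GRAY).astype(float))
C=np.mean(Z,0); g=np.mean(G,0); C0=cloud("top",d)
bar=ray("top",proj("top",[.5225,-.3919,.137]),.137); u,v=proj("top",[.5220,-.3919,.137])[0]; print(u,v)
ui,vi=int(round(u)),int(round(v))
print(np.round(C[vi-5:vi+6,ui-11:ui+12,2]*1000).astype(int)); print(g[vi-9:vi+10,ui-11:ui+12].astype(int))
m=box("top",(440,230,500,280),(C[...,2]>.127)&(C[...,2]<.15)&(np.hypot(C[...,0]-.5215,C[...,1]+.392)<.035)); print(rect("top",m,.137))
pts=ray("top",np.argwhere(m)[:,::-1],.137)[:,:2]; w=np.linalg.svd(pts-pts.mean(0))[2][0]; print("PCA angle",np.degrees(np.arctan2(w[1],w[0]))%180)
```

```text
474.1556504638332 249.31350426843176
[[ 91  99 101 101 101 115 114 115 117 115 116 115 115 114 119 101  88  89
   91  90  90  90  91]
 [ 98 104  99 101 374 114 115 116 116 117 114 116 115 113 116 116 117  91
   94  94  94  92  91]
 [100 101 100 118 117 115 375 114 116 116 115 117 116 117 116 117 114 100
   91  90  91  95  91]
 [100  97 116 116 117 133 133 373 114 117 117 116 117 115 115 116 118 116
  102  90  91  93  91]
 [100 100 116 125 131 135 133 135 138 135 133 137 137 136 136 133 134 133
  133 135  92  93  93]
 [103 101 120 130 134 137 134 137 136 138 136 137 136 135 135 136 135 137
  135 135  92  91  90]
 [101 115 116 129 136 137 137 138 138 137 133 134 135 135 138 136 135 138
  136 136  91  92  90]
 [102 114 116 127 133 136 134 134 139 137 136 137 135 134 136 134 136 137
  134 136  92  92  95]
 [101 111 116 123 126 127 128 130 130 129 130 134 136 130 135 132 135 133
  135 133  90  89 354]
 [102 112 116 116 116 115 117 116 116 117 117 115 120 121 120 122 122 126
  124 100  92  91  92]
 [100 101 117 375 117 115 115 374 114 115 117 114 116 115 117 114 116 118
  116  99  91  91  
[... 1229 characters left out ...]
9  41  43  62
  111 175 222 235 237]
 [128  84  63  64  64  62  60  60  59  57  54  53  53  51  50  50  53  80
  134 194 227 236 237]
 [136  93  67  67  69  69  69  68  69  67  66  66  65  64  64  63  71 100
  151 204 231 237 238]
 [148 113  77  67  70  72  73  72  71  70  71  71  70  69  69  69  85 120
  168 214 234 237 238]
 [159 132  91  68  65  69  72  72  72  72  72  71  72  72  75  85 106 142
  187 222 235 237 237]
 [160 148 118  89  76  73  71  71  71  72  72  72  71  75  91 115 140 169
  209 230 237 237 238]
 [157 160 150 133 116 100  80  69  68  71  72  76  81  93 117 145 165 193
  222 235 237 238 237]]
(array([ 521.5, -391.5,   41.1,   13. ,   88.6]), 37)
PCA angle 86.8634143059583
```

```bash
python3 -c "
from station import *
print(finish_job())"
```

```text
the job is handed in; nothing more can be done
None
```

I've handed the job in at about 72 s, well under the 210 s limit, with every step done in the order asked; no score came back. The tap was opened to its stop and the lid stands upright on the bench. All three canisters that were present stand in their own tray pockets, and the tray is pushed home against the bay's back wall. The knob has sprung back up at the green dot. On the first push the tray caught on the bay's entry guide with about 33 N, so I backed it off, regripped and straightened it before it went in. The petri dish, red-capped bottle and timer were not touched.

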